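# Empty the cup of bent screws through the sharps bin's flap

### The arm

A 6-joint arm with a two-finger parallel gripper is mounted at the origin on the work surface. World frame = base frame: x ahead of the robot, y to its left, z up, the work surface at z = 0. Lengths are in m, angles in degrees, forces in N, time in s.
With the tool pointing down it reaches from about 0.4 to 0.825 m from the base axis. Payload 7 kg.
Tool frame: the origin (TCP) lies midway between the tips of the shut fingers; the grasp point (between the pads) lies r.grip_depth behind it (r.grip_depth is the distance from the TCP to the grasp point, in m); z points along the fingers, y is the direction in which the jaws open and shut (so a half turn about z gives the same grasp; the last joint's range is limited). The gripper opens to 88 mm and grips with 3 to 60 N. Pads are 19 mm wide; open, the fingers measure 130 mm over their backs; the gripper's body (78 mm by 193 mm) begins 47 mm behind the grasp point.
Start: joints at [84.975, 20.546, 0.682, 0, -70.136, -16.507], TCP at [0.248, 0.628, 0.227] pointing down, gripper open.
Joint ranges: [-176.03, 176.03], [-82.01, 121.73], [-58.28, 71.71], [-173.87, 95.51], [-174.79, -0.11], [-173.66, 173.66]. Speed limits (degrees/s): [136.94, 136.94, 172.46, 180, 180, 180].

### API

Orientations are given as [roll, pitch, yaw] about the fixed x, y, z axes, in that order (R = Rz(yaw) Ry(pitch) Rx(roll)).
In Python, from plant import r, imaging, close_job gives the robot as it stands.
- The arm moves only by the tool step_arm, never from a script. Its argument "commands" is a list of rows, each a list of 2 entries, a list of its own where there are three numbers: the shift along the tool's x, y, z in mm, then the turn about the tool's z in degrees. In form: [[[x, y, z], twist], ...]. A call has 1 to 20 rows; each row shifts and turns the commanded pose from where the row before left it, along the tool's axes as they then stand; what a row does not reach is not made up. A row lasts 1/8 s, in which the tool goes at most 62.5 mm and 10.7 degrees, less where a joint would pass 70% of its speed; a pose out of reach is approached as far as the arm can. A call with a gripper value outside its range is refused whole. "gripper" is the closure, from 0 (fully open) to 1 (shut), set as the call begins (left out, the last holds). The fingers move at their own pace and stop on an object; "grip_force" is the grip in N (left out, the last holds). Time passes only in rows, so rows that do not move let the fingers close. It gives the time, the measured TCP pose, the force and the opening at its end, in the units of the state.
- r.get_state(): the state, without advancing time (a new reading comes with each control period).
- imaging.capture(name): name is "scene" or "side" or "wrist"; returns a dict with "img" (420x560x3 uint8, red, green, blue), "z_map" (420x560 float32, m along the optical axis (not along the pixel's ray), 0 where there is no reading), "vfov" (degrees; the focal length in pixels is half the picture's height over the tangent of half this angle, whatever the lens; pixels are square), "cx", "cy" (the principal point, pixels), "extrinsics" (4x4, takes a point from camera to world coordinates); the wrist camera has in their place "T_tool_cam" (4x4, takes a point from camera to tool coordinates, whose origin is the TCP and whose axes are the flange's). Camera axes: x right, y down, z forward; pixel columns grow to the right and rows downward; lengths in m; the calibration is good to about 2 mm. A picture is of the moment at which its call begins: read the wrist's pose just before it.
- close_job(): hands the job in, once; it reports no verdict.
The state is a dict: "time_s": time; "joints": joint angles; "qd": joint speeds; "joint_torque": joint torques, N m; "tcp_pos": TCP position; "eef_rot": TCP orientation; "contact_force": force on the tool from outside, world axes, zero at the start; "moment": the same for the moment, N m; "gripper_width": finger opening in m.
Only numpy, scipy, OpenCV 4.12 (cv2) and the standard library are available. Lean on these libraries where they do the work, as an engineer would, in place of code of your own. Each camera call takes 0.05 s, during which the arm holds its last target.

### The job

Pick the steel cup up by its red handle, push the flap of the yellow sharps bin open with the cup's lip, keeping the fingers off the flap, and tip all five bent screws into the bin. Then draw the cup out so that the flap falls shut, and stand the empty cup gently upright on the middle of the green mat. Leave the paint can, the glue bottle and the brush where they are.

Things in the scene. Friction and masses are not known exactly. Their poses are not given: they have to be found in the camera images.
- bin: Sharps bin fixed to the bench: translucent tub, yellow hood; 220 deep (x) x 190 wide (y). Origin: centre of its underside. x runs from its low front to its high back, z up. Front wall (x = -110) 110 high; from its top the hood slopes up 30 degrees to z = 185 at x = 20, then is flat, with a carrying handle (centred on x = 65) to z = 208. Walls 3 mm, inside empty.
- port (a point): Centre of the closed flap's outer face, in the middle of the port (bin frame x = -53, y = 0, z = 143 mm). The port is a 120 mm wide (y) opening in the slope, from the sill (x = -94, z = 119 mm) to its upper edge (x = -13, z = 166 mm); black trim 3 mm high frames its sides and top.
- flap (a joint): One-way flap in the port, rad: 0 shut, flush with the slope; grows as it is pushed in; stop at 1.3. Hinged on the port's low front edge, so its upper edge swings down and in and its outer face becomes a chute: level at 0.52, falling 30 degrees inwards at 1.05. A spring shuts it within 0.5 s when let go (0.08 to 0.13 N m, 1 to 2 N at the lip); the screws' weight does not open it.
- flap_plate: The flap itself: bare aluminium plate, 114 mm wide (y), 90 mm from hinge to upper edge, 3 mm thick. Origin on the hinge axis, which runs along the bin's y at x = -91, z = 119 mm in the bin frame; it turns with the flap.
- cup: Steel scoop cup standing on its flat base, about 130 g. Origin on the base's underside; x points to the pouring lip, z up. Base x = -34 to 18, 62 wide (y); sheet 2.5 mm; back wall 42 high; the front wall flares from (x 18, z 0) to the lip (x 74, z 36), 33 degrees above level. The screws begin to slide over the lip at 45 to 55 degrees of forward tip and surely run out at 65 or more.
- cup_handle (a point): Centre of the cup's red grip, 78 mm behind (-x) and 56 mm above the cup's origin: a bar 14 mm wide (cup's y; pinch it across that), 20 thick, 70 long, rising backwards at 22.5 degrees. Fingers may lean any way in the cup's x-z plane when pinching it; with the tips leaning forward (towards the lip) there is more room to tip the cup forward later.
- cup_lip (a point): Middle of the cup's pouring lip, the front edge of its rim: 74 mm ahead of and 36 mm above the cup's origin.
- mat: Square dark green rubber mat with a pale border, 180 x 180 x 3 mm, flat on the bench and fixed to it. Origin: centre of its underside; z up. Where the empty cup belongs.
- paint_can: Closed paint can with a blue label, 80 mm wide, 95 mm high, standing; origin: centre of its underside. Leave alone.
- glue: White glue bottle with a red cap, 58 mm wide, 165 mm high, standing; origin: centre of its underside. Leave alone.
- brush: Paint brush with an orange handle, lying on the bench in front of the bin, about 200 mm long, under 25 mm high; origin: underside, near the middle. Leave alone.
- screw1_mid (a point): Bent screw 1 of 5 (dark steel), 40 mm long, 5 mm shank, 9 mm head, 11 g; the point is half-way along its shank. All five lie loose in the cup at the start.
- screw2_mid (a point): Bent screw 2 of 5 (brass), 40 mm long, 5 mm shank, 9 mm head, 11 g; the point is half-way along its shank. All five lie loose in the cup at the start.
- screw3_mid (a point): Bent screw 3 of 5 (bright steel), 40 mm long, 5 mm shank, 9 mm head, 11 g; the point is half-way along its shank. All five lie loose in the cup at the start.
- screw4_mid (a point): Bent screw 4 of 5 (brass), 40 mm long, 5 mm shank, 9 mm head, 11 g; the point is half-way along its shank. All five lie loose in the cup at the start.
- screw5_mid (a point): Bent screw 5 of 5 (dark steel), 40 mm long, 5 mm shank, 9 mm head, 11 g; the point is half-way along its shank. All five lie loose in the cup at the start.
There are look-alikes about, which are no part of the job. What is shaped like the cup but orange is not meant.

How it is judged (in metres and radians):
On the way, in this order (a step that is already met when the one before it is completed fails the run):
1. the flap is pushed well open (over 0.5 rad) by the cup (value of joint flap above 0.5 rad and contact force between cup and flap_plate above 0.1 N), for 0.2 s.
2. all five screws are down inside the bin (x of screw1_mid in the frame of bin between -0.108 and 0.108 m and y of screw1_mid in the frame of bin between -0.093 and 0.093 m and z of screw1_mid in the frame of bin between 0 and 0.06 m and x of screw2_mid in the frame of bin between -0.108 and 0.108 m and y of screw2_mid in the frame of bin between -0.093 and 0.093 m and z of screw2_mid in the frame of bin between 0 and 0.06 m and x of screw3_mid in the frame of bin between -0.108 and 0.108 m and y of screw3_mid in the frame of bin between -0.093 and 0.093 m and z of screw3_mid in the frame of bin between 0 and 0.06 m and x of screw4_mid in the frame of bin between -0.108 and 0.108 m and y of screw4_mid in the frame of bin between -0.093 and 0.093 m and z of screw4_mid in the frame of bin between 0 and 0.06 m and x of screw5_mid in the frame of bin between -0.108 and 0.108 m and y of screw5_mid in the frame of bin between -0.093 and 0.093 m and z of screw5_mid in the frame of bin between 0 and 0.06 m), for 0.2 s.
At the end, for the whole second after the job is handed in: All five screws lie inside the bin (below 60 mm), the flap is shut (under 0.08 rad), and the cup stands upright (within 0.1 rad), at rest and let go, on the mat with its origin within 65 mm of the mat's centre along each of the mat's sides (all of step 2 and value of joint flap below 0.08 rad and x of cup in the frame of mat between -0.065 and 0.065 m and y of cup in the frame of mat between -0.065 and 0.065 m and z of cup in the frame of mat between 0.001 and 0.007 m and angle between cup's own z axis and vertical below 0.1 rad and linear speed of cup below 0.03 m/s); the robot touches nothing.
It fails at once if the gripper or arm pushes on the flap (over 1 N) (contact force between any of the fingers, the arm and flap_plate above 1 N).
It fails at once if the cup is slammed on the mat (over 50 N) (contact force between cup and mat above 50 N).
It fails at once if the paint can is shifted over 40 mm or tipped (distance of paint_can from where it was at the start of the episode above 0.04 m or angle between paint_can's own z axis and vertical above 0.35 rad).
It fails at once if the glue bottle is shifted over 40 mm or tipped (distance of glue from where it was at the start of the episode above 0.04 m or angle between glue's own z axis and vertical above 0.35 rad).
It fails at once if the brush is shifted over 40 mm (distance of brush from where it was at the start of the episode above 0.04 m).
It also fails if it takes over 72 s, if anything falls off the work surface, if the arm or the gripper's body presses on something with over 40 N, if the wrist force passes 120 N, or if a joint passes its speed limit or range.

## Working session

There is one attempt and no reset: what is moved stays moved. The work goes in short steps, Python scripts to look and compute and a tool call to move; the robot and the scene stay as the last step left them, time stands still between calls to the robot, and variables do not carry over. Pictures are saved under pics/ and viewed, and the job is handed in when it is done.

Besides the shell and the picture viewer there is one more tool, called after ">>>" as name([rows], argument=value, ...), one row to a line, values as JSON. step_arm: Moves the arm, as the interface text tells. Its arguments: {"type":"object","properties":{"commands":{"type":"array","items":{"type":"array"}},"gripper":{"type":"number"},"grip_force":{"type":"number"}},"required":["commands"]}

```bash
ls; mkdir -p pics; python3 - <<'E'
from plant import r, imaging
import cv2
print(r.get_state()); print(r.grip_depth)
for n in ("scene","side","wrist"):
    c=imaging.capture(n)
    cv2.imwrite(f"pics/{n}0.png",c["img"][:,:,::-1])
    print(n,c["vfov"],c["cx"],c["cy"],c.get("extrinsics",c.get("T_tool_cam")))
E
```

```text
pics
{'time_s': 0.0, 'joints': array([ 8.49750514e+01,  2.05928634e+01,  6.35344234e-01, -1.88932207e-02,
       -7.01351196e+01, -1.65072301e+01]), 'qd': array([ 0.1113036 ,  0.04230866, -0.08292634,  0.03514729, -0.04808964,
       -0.04907449]), 'joint_torque': array([ 1.69017716e-03, -5.82713985e+01,  2.93038934e+01,  6.99707463e+00,
        6.87621126e-03, -1.53871306e-04]), 'tcp_pos': array([0.24759228, 0.62744893, 0.22562234]), 'eef_rot': array([ 1.79906133e+02, -9.29564128e-03, -2.15386055e+01]), 'contact_force': array([ 0.37735941,  0.26339508, -0.18744452]), 'moment': array([ 0.03600129, -0.04550714,  0.0141374 ]), 'gripper_width': 0.08765649777596983}
0.0188
scene 44.040873454509914 279.00540410874356 208.5265376956966 [[ 0.66677015  0.58666657 -0.45960842  1.26778185]
 [ 0.7451621  -0.53497493  0.39816488 -0.68562769]
 [-0.01228896 -0.60796723 -0.79386701  1.369879  ]
 [ 0.          0.          0.          1.        ]]
side 55.831810655363505 280.9309447456434 208.89610079784256 [[-8.80972535e-01 -3.39776430e-01  3.29301335e-01  2.29112935e-01]
 [-4.73167129e-01  6.31867127e-01 -6.13886636e-01  6.09649802e-01]
 [ 5.09521422e-04 -6.96631834e-01 -7.17428623e-01  8.58074434e-01]
 [ 0.00000000e+00  0.00000000e+00  0.00000000e+00  1.00000000e+00]]
wrist 64.94398829176951 283.83726603850283 207.35991452912322 [[-2.95350917e-04 -9.58891786e-01 -2.83771837e-01  7.69750854e-02]
 [ 9.99999884e-01 -3.90887738e-04  2.80042442e-04  5.30365133e-04]
 [-3.79453329e-04 -2.83771722e-01  9.58891790e-01 -1.57664263e-01]
 [ 0.00000000e+00  0.00000000e+00  0.00000000e+00  1.00000000e+00]]
```

View pics/scene0.png

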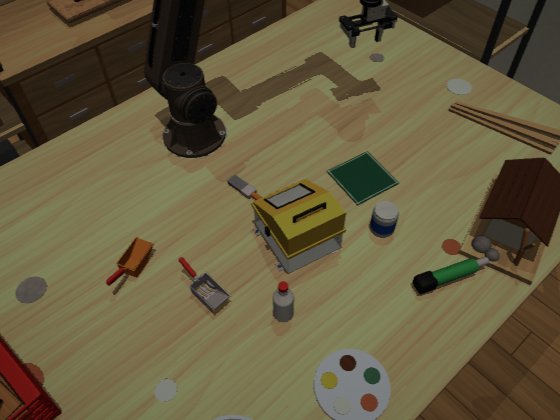

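View pics/side0.png

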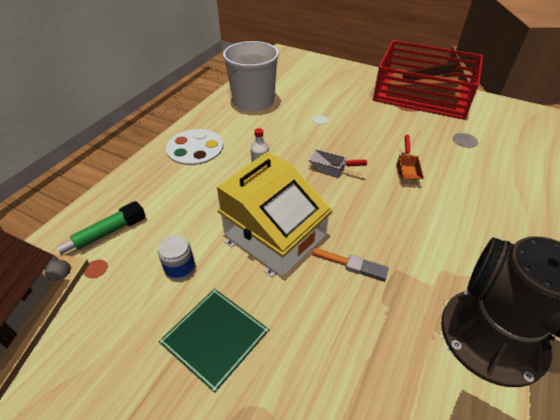

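View pics/wrist0.png

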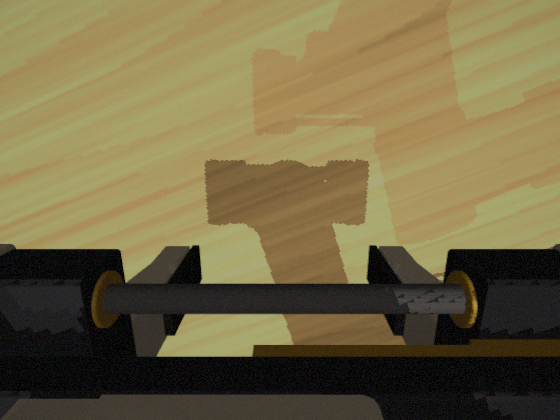

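The steel cup with the red handle is at about (208,290) in the scene view, with its handle at (188,268). The look-alike at (135,255) is orange, so it isn't meant. The bin is at (300,220), mat (363,177), can (384,218), glue (283,302) and brush (245,188). Next I measure.

```bash
cat > h.py <<'E'
import numpy as np, cv2
from plant import r, imaging
from scipy.spatial.transform import Rotation as Ro
def cap(n):
    s=r.get_state(); c=imaging.capture(n); img=c["img"]; 
    f=img.shape[0]/2/np.tan(np.radians(c["vfov"]/2))
    if "extrinsics" in c: T=c["extrinsics"]
    else:
        A=np.eye(4);A[:3,:3]=Ro.from_euler('xyz',s["eef_rot"],degrees=True).as_matrix();A[:3,3]=s["tcp_pos"];T=A@c["T_tool_cam"]
    v,u=np.mgrid[:img.shape[0],:img.shape[1]]
    z=c["z_map"]
    P=np.stack([(u-c["cx"])/f*z,(v-c["cy"])/f*z,z,np.ones_like(z)],-1)@T.T
    P=P[...,:3]; P[z<=0]=np.nan
    c.update(P=P,f=f,T=T,hsv=cv2.cvtColor(img,cv2.COLOR_RGB2HSV)); return c
def ray(c,u,v,h):
    d=c["T"][:3,:3]@np.array([(u-c["cx"])/c["f"],(v-c["cy"])/c["f"],1]); o=c["T"][:3,3]
    return o+d*(h-o[2])/d[2]
def proj(c,p):
    q=np.linalg.inv(c["T"])@np.append(p,1); return c["cx"]+c["f"]*q[0]/q[2],c["cy"]+c["f"]*q[1]/q[2]
E
python3 - <<'E'
from h import *
for n in("scene","side"):
    c=cap(n); H=c["hsv"]; P=c["P"]
    def rep(nm,m):
        k,l,st,ce=cv2.connectedComponentsWithStats(m.astype(np.uint8))
        for i in np.argsort(-st[1:,4])[:4]+1:
            if st[i,4]<15: continue
            q=P[l==i]; q=q[np.isfinite(q[:,0])]
            if len(q): print(n,nm,ce[i].round(),st[i,4],"med",np.median(q,0).round(3),"min",np.percentile(q,2,0).round(3),"max",np.percentile(q,98,0).round(3))
    h,s,v=H[...,0],H[...,1],H[...,2]
    rep("yellow",(h>22)&(h<30)&(s>200)&(v>90))
    rep("green",(h>50)&(h<90)&(s>120)&(v<110))
    rep("red",((h<4)|(h>176))&(s>190)&(v>70))
    rep("blue",(h>100)&(h<125)&(s>150))
    rep("orange",(h>5)&(h<14)&(s>200))
for n,b in(("scene",(165,160,420,330)),("side",(140,120,440,400))):
    c=cap(n); x0,y0,x1,y1=b
    k=3 if n=="scene" else 2.6
    cv2.imwrite(f"pics/{n}1.png",cv2.resize(c["img"][y0:y1,x0:x1,::-1],None,fx=k,fy=k if n=="scene" else 2.1,interpolation=cv2.INTER_CUBIC))
E
```

```text
scene green [362. 177.] 1602 med [0.569 0.305 0.003] min [ 0.487  0.227 -0.003] max [0.645 0.385 0.01 ]
scene green [455. 271.] 646 med [1.021 0.206 0.048] min [0.984 0.142 0.03 ] max [1.055 0.271 0.057]
scene red [ 17. 379.] 1053 med [ 0.45  -0.896  0.007] min [ 0.339 -0.92   0.   ] max [ 0.594 -0.854  0.149]
scene red [187. 266.] 93 med [ 0.49  -0.373  0.064] min [ 0.459 -0.377  0.051] max [ 0.518 -0.366  0.077]
scene red [114. 275.] 73 med [ 0.373 -0.546  0.068] min [ 0.357 -0.574  0.051] max [ 0.387 -0.517  0.078]
scene red [283. 286.] 63 med [ 0.767 -0.244  0.165] min [ 0.756 -0.256  0.161] max [ 0.779 -0.234  0.169]
scene blue [382. 228.] 193 med [0.775 0.162 0.042] min [0.731 0.154 0.02 ] max [0.796 0.195 0.063]
scene orange [135. 256.] 645 med [ 0.321 -0.455  0.024] min [ 0.29  -0.512  0.001] max [ 0.378 -0.408  0.045]
side green [214. 338.] 4595 med [0.562 0.313 0.003] min [0.486 0.229 0.   ] max [0.645 0.387 0.007]
side green [101. 233.] 374 med [0.999 0.22  0.034] min [0.971 0.151 0.016] max [1.024 0.281 0.048]
side red [427.  82.] 3679 med [ 0.406 -0.886  0.08 ] min [ 0.232 -1.146  0.003] max [ 0.606 -0.851  0.147]
side red [356. 162.] 92 med [ 0.484 -0.365  0.06 ] min [ 0.454 -0.372  0.042] max [ 0.513 -0.361  0.076]
side red [407. 144.] 63 med [ 0.367 -0.536  0.062] min [ 0.354 -0.57   0.051] max [ 0.381 -0.512  0.076]
side red [258. 132.] 53 med [ 0.76  -0.237  0.163] min [ 0.752 -0.251  0.151] max [ 0.772 -0.229  0.168]
side blue [180. 269.] 305 med [0.724 0.219 0.041] min [0.714 0.177 0.021] max [0.76  0.235 0.061]
side orange [409. 167.] 426 med [ 0.335 -0.487  0.022] min [ 0.29  -0.516  0.001] max [ 0.371 -0.402  0.044]
side orange [306. 243.] 116 med [ 0.483 -0.005  0.048] min [ 0.477 -0.035  0.03 ] max [0.49  0.024 0.064]
side orange [328. 257.] 67 med [ 0.424 -0.014  0.013] min [ 0.377 -0.02   0.008] max [ 0.461 -0.01   0.017]
```

View pics/scene1.png

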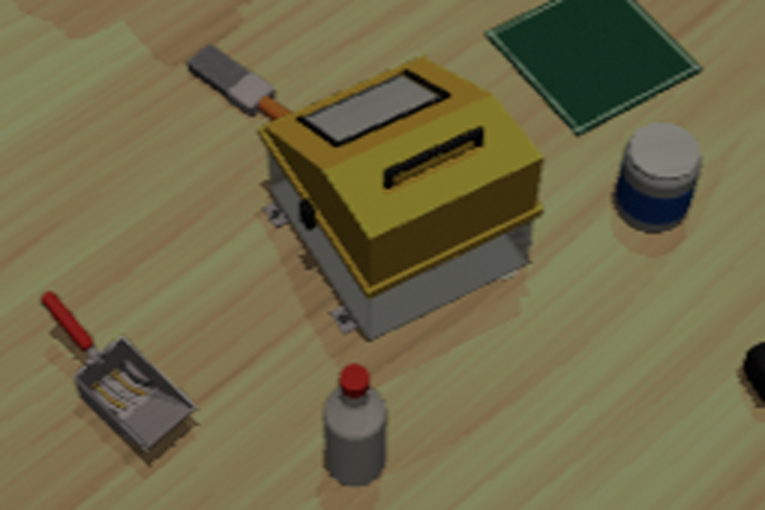

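View pics/side1.png

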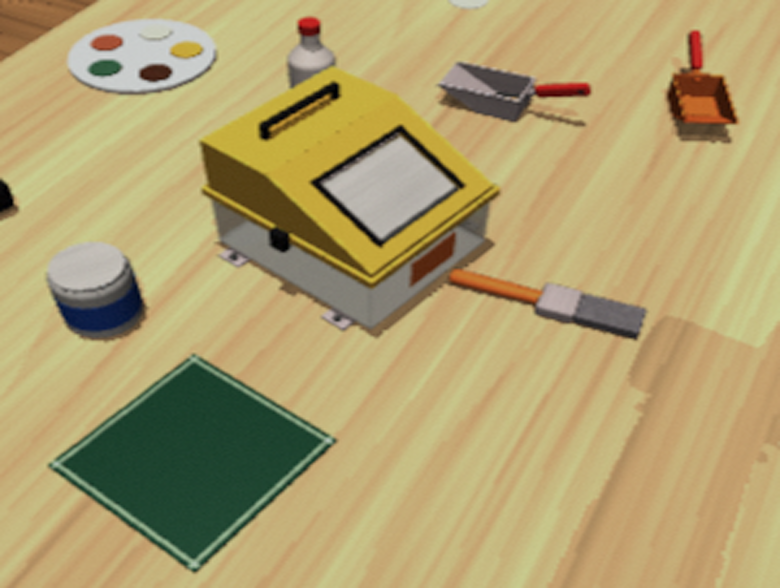

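The tool starts pointing straight down and rows only shift it or twist it about its own z. I'll check cheaply, over clear bench, how the arm behaves at the edge of its reach, since that decides how the cup can be tipped.

>>> step_arm([
  [[0, -60, 0], 0],
  [[0, -60, 0], 0],
  [[0, -60, 0], 0],
  [[0, -40, 0], 0],
])

```text
time_s: 0.85
tcp_pos: [0.3293, 0.8341, 0.225]
eef_rot: [179.9, -0.0, -21.5]
contact_force: [-0.0, 1.3, 0.4]
gripper_width: 0.0874
```

>>> step_arm([
  [[0, -40, 0], 0],
  [[0, -40, 0], 0],
  [[0, -40, 0], 0],
  [[0, -40, 0], 0],
])

```text
time_s: 1.35
tcp_pos: [0.3717, 0.9409, 0.201]
eef_rot: [-178.1, -0.3, -21.5]
contact_force: [0.5, 0.3, -1.1]
gripper_width: 0.0877
```

>>> step_arm([
  [[0, -60, 0], 0],
  [[0, -60, 0], 0],
  [[0, -60, 0], 0],
  [[0, -60, 0], 0],
])

```text
time_s: 1.85
tcp_pos: [0.4016, 1.0173, 0.1771]
eef_rot: [-167.7, -1.2, -21.7]
contact_force: [-0.7, 0.4, -0.9]
gripper_width: 0.0875
```

>>> step_arm([
  [[0, -60, 0], 0],
  [[0, -60, 0], 0],
  [[0, -60, 0], 0],
  [[0, -60, 0], 0],
  [[0, 60, -20], 0],
  [[0, 60, -20], 0],
])

```text
time_s: 2.6
tcp_pos: [0.3974, 1.0133, 0.1828]
eef_rot: [-157.7, -2.2, -22.0]
contact_force: [0.6, 1.2, 1.4]
gripper_width: 0.0878
```

>>> step_arm([
  [[0, 60, -10], 0],
  [[0, 60, -10], 0],
  [[0, 60, 0], 0],
  [[0, 0, 0], 0],
])

```text
time_s: 3.1
tcp_pos: [0.3331, 0.8455, 0.1318]
eef_rot: [-158.3, -2.3, -22.1]
contact_force: [0.9, 1.6, 0.7]
gripper_width: 0.0877
```

```bash
python3 -c "
from h import *
s=r.get_state();print(s)"
```

```text
{'time_s': 3.1, 'joints': array([ 83.7156002 ,  33.70337828,   0.64440943,  13.06346155,
       -37.21266903, -24.38782421]), 'qd': array([-0.44285376,  2.18988022, 13.50511486,  1.69543018, -1.19919898,
        1.47321256]), 'joint_torque': array([  0.3872444 , -77.4668026 ,  24.30410385,   6.28776804,
         1.50731061,  -0.36751622]), 'tcp_pos': array([0.33306456, 0.8454823 , 0.13183109]), 'eef_rot': array([-158.27018614,   -2.30876128,  -22.06502608]), 'contact_force': array([0.94186463, 1.58515313, 0.71176126]), 'moment': array([-0.94505372,  0.47144679, -0.02246595]), 'gripper_width': 0.0876529220417592}
```

Pushing past the edge of reach tilts the tool outward, and the tilt stays when I come back. So I can change the lean at the rim of the reach, and the current 22° lean towards +y can be undone the same way. Next I measure the bin, cup and mat more finely.

```bash
cat >> h.py <<'E'
def Rt(): 
    s=r.get_state(); return Ro.from_euler('xyz',s["eef_rot"],degrees=True).as_matrix()
def seg(*w,R=None,p=None,step=58):
    s=r.get_state(); R=Rt() if R is None else R; p=s["tcp_pos"] if p is None else np.array(p)
    for q in w:
        d=(np.array(q)-p)*1e3; n=max(1,int(np.ceil(np.linalg.norm(d)/step))); print(n,"x",(R.T@d/n).round(1)); p=np.array(q)
E
python3 - <<'E'
from h import *
c=cap("side");P=c["P"];H=c["hsv"]
for uv in((240,185),(250,215),(290,210),(215,330)): print(uv,H[uv[1],uv[0]],P[uv[1],uv[0]].round(3))
# slope plane pts: sheet in trim
for n in("scene","side"):
    c=cap(n);P=c["P"];H=c["hsv"]
    m=(H[...,0]>=20)&(H[...,0]<=31)&(H[...,1]>190)&(P[...,2]>0.1)&(P[...,0]>.4)&(P[...,0]<.8)&(abs(P[...,1])<.15)
    q=P[m]; print(n,m.sum(),np.percentile(q,[1,99],0).round(3).tolist())
    top=q[(q[:,2]>.178)&(q[:,2]<.19)]
    if len(top)>20:
        rc=cv2.minAreaRect((top[:,:2]*1000).astype(np.float32)); print("top",rc,np.median(top[:,2]))
    # mat border
    g=(H[...,0]>50)&(H[...,0]<95)&(H[...,1]>100)&(P[...,0]>.4)&(P[...,0]<.72)&(P[...,1]>.18)&(P[...,1]<.45)&(P[...,2]<.02)
    ct=max(cv2.findContours(g.astype(np.uint8),cv2.RETR_EXTERNAL,cv2.CHAIN_APPROX_NONE)[0],key=cv2.contourArea)
    pts=np.array([ray(c,*k[0],0.003)[:2] for k in ct]); print("mat",cv2.minAreaRect((pts*1000).astype(np.float32)))
    # trim dark quad on slope
    d=(H[...,2]<45)&(P[...,0]>.45)&(P[...,0]<.64)&(abs(P[...,1])<.1)&(P[...,2]>.1)
    k,l,st,ce=cv2.connectedComponentsWithStats(d.astype(np.uint8)); i=1+np.argmax(st[1:,4]); q=P[l==i]
    print("trim",st[i],q.min(0).round(3),q.max(0).round(3))
    ys,xs=np.where(l==i); pix=np.c_[xs,ys]
    print("quad",cv2.approxPolyDP(cv2.convexHull(pix.astype(np.int32)),6,True)[:,0].tolist())
    # red handle axis
    hm=((H[...,0]<4)|(H[...,0]>176))&(H[...,1]>170)&(H[...,2]>60)&(P[...,0]>.42)&(P[...,0]<.55)&(P[...,1]>-.42)&(P[...,1]<-.32)
    q=P[hm]; m0=q.mean(0); v=np.linalg.svd(q-m0)[2][0]; t=(q-m0)@v; print("handle",m0.round(4),v.round(3),(m0+v*t.min()).round(4),(m0+v*t.max()).round(4))
E
```

```text
(240, 185) [ 24 183  81] [0.666 0.012 0.188]
(250, 215) [ 20 190  86] [0.606 0.066 0.16 ]
(290, 210) [ 19  15 184] [ 0.537 -0.013  0.139]
(215, 330) [ 73 135  66] [0.57  0.296 0.005]
scene 1348 [[0.495, -0.142, 0.101], [0.72, 0.036, 0.189]]
top ((675.339599609375, -49.112403869628906), (185.32228088378906, 54.344051361083984), 77.66056823730469) 0.18293282122089594
mat ((566.4024047851562, 306.9486999511719), (159.1028594970703, 159.18052673339844), 80.00920104980469)
trim [264 183  51  26 101] [ 0.487 -0.087  0.122] [0.595 0.056 0.177]
quad [[314, 191], [277, 208], [264, 199], [300, 183]]
handle [ 0.489  -0.3722  0.0635] [ 0.93   0.046 -0.365] [ 0.459  -0.3737  0.0752] [ 0.5203 -0.3706  0.0512]
side 556 [[0.512, -0.07, 0.101], [0.714, 0.089, 0.186]]
top ((650.868408203125, -5.97637939453125), (139.9926300048828, 70.94446563720703), 64.23612213134766) 0.18480125060005342
mat ((565.8792724609375, 306.4811096191406), (161.18472290039062, 161.45323181152344), 79.95370483398438)
trim [260 181  58  56 183] [ 0.486 -0.086  0.12 ] [0.593 0.057 0.172]
quad [[317, 208], [285, 236], [260, 206], [294, 181]]
handle [ 0.4835 -0.3658  0.0602] [-0.908 -0.054  0.416] [ 0.5139 -0.364   0.0463] [ 0.4546 -0.3675  0.0734]
```

```bash
python3 - <<'E'
from h import *
c=cap("side")
U1,U2,L1,L2=[ray(c,*p,h) for p,h in(((294,181),.170),((260,206),.170),((317,208),.120),((285,236),.120))]
print("side",U1,U2,L1,L2)
s=cap("scene") # upper edge: right side (314,191),(277,208)
V1,V2,M1,M2=[ray(s,*p,h) for p,h in(((277,208),.170),((314,191),.170),((264,199),.120),((300,183),.120))]
print("scene",V1,V2,M1,M2)
for a,b,l,m in((U1,U2,L1,L2),(V1,V2,M1,M2)):
    y=(b-a)+(m-l); ax=((a+b)-(l+m))[:2]; print("yaw from y",np.degrees(np.arctan2(-y[0],y[1])),"from x",np.degrees(np.arctan2(ax[1],ax[0])),"centre",((a+b+l+m)/4).round(4), np.linalg.norm(b-a),np.linalg.norm(ax)/2)
cv2.imwrite("pics/binzoom.png",cv2.resize(c["img"][150:270,215:345,::-1],None,fx=5,fy=5,interpolation=cv2.INTER_CUBIC))
cv2.imwrite("pics/cupzoom.png",cv2.resize(s["img"][250:320,170:240,::-1],None,fx=8,fy=8,interpolation=cv2.INTER_CUBIC))
R=Rt(); print(R.round(3)); seg([.45,.45,.42],[.5,0,.42],[.4,-.45,.42],[.05,-.8,.42],R=R)
E
```

```text
side [ 0.56283089 -0.08416752  0.17      ] [0.59452001 0.0363718  0.17      ] [ 0.48678607 -0.06920506  0.12      ] [0.51565801 0.05441581 0.12      ]
scene [ 0.56773627 -0.08685618  0.17      ] [0.59439903 0.03730625 0.17      ] [ 0.48554054 -0.06824946  0.12      ] [0.51326848 0.05761248 0.12      ]
yaw from y -13.930405836233476 from x -12.02831226898797 centre [ 0.5399 -0.0156  0.145 ] 0.12463517634823489 0.07919208898356372
yaw from y -12.272995377765985 from x -13.401039203365954 centre [ 0.5402 -0.015   0.145 ] 0.12699295935053093 0.08394892705426193
[[ 0.926 -0.333  0.177]
 [-0.375 -0.861  0.344]
 [ 0.038 -0.385 -0.922]]
9 x [ 29.9  22.7 -42. ]
8 x [ 26.9  46.3 -18.2]
8 x [  9.5  52.6 -21.5]
9 x [-21.4  46.4 -20.2]
```

View pics/binzoom.png

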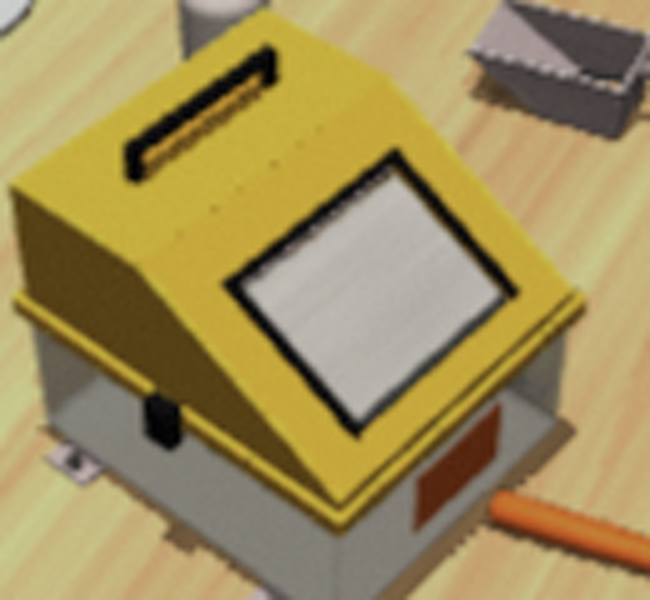

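View pics/cupzoom.png

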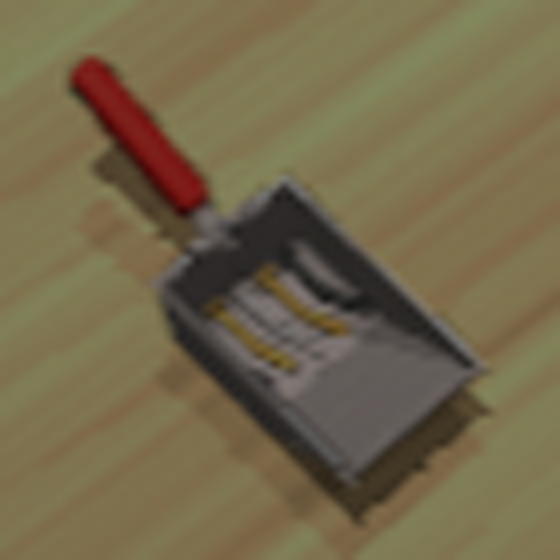

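The crops confirm the cup: grey steel, red grip, five screws in it. They also show the yellow bin's port, whose centre comes out at (0.540, -0.015, 0.145) with bin yaw about -13°. I'll go round high over the bin to the -y side to undo the sideways lean.

>>> step_arm([
  [[30, 23, -42], 0],
  [[30, 23, -42], 0],
  [[30, 23, -42], 0],
  [[30, 23, -42], 0],
  [[30, 23, -42], 0],
  [[30, 23, -42], 0],
  [[30, 23, -42], 0],
  [[30, 23, -42], 0],
  [[30, 23, -42], 0],
  [[27, 46, -18], 0],
  [[27, 46, -18], 0],
  [[27, 46, -18], 0],
  [[27, 46, -18], 0],
  [[27, 46, -18], 0],
  [[27, 46, -18], 0],
  [[27, 46, -18], 0],
  [[27, 46, -18], 0],
])

```text
time_s: 5.48
tcp_pos: [0.5028, -0.0032, 0.4211]
eef_rot: [-157.4, -2.4, -22.1]
contact_force: [1.6, 0.9, 0.8]
gripper_width: 0.0878
```

>>> step_arm([
  [[10, 53, -21], 0],
  [[10, 53, -21], 0],
  [[10, 53, -21], 0],
  [[10, 53, -21], 0],
  [[10, 53, -21], 0],
  [[10, 53, -21], 0],
  [[10, 53, -21], 0],
  [[10, 53, -21], 0],
  [[0, 0, 0], 0],
])

```text
time_s: 6.6
tcp_pos: [0.4044, -0.4588, 0.4131]
eef_rot: [-157.5, -2.0, -22.3]
contact_force: [-0.1, -0.1, -0.2]
gripper_width: 0.0876
```

```bash
python3 - <<'E'
from h import *
c=cap("wrist"); cv2.imwrite("pics/w1.png",c["img"][:,:,::-1])
s=r.get_state();print(s["tcp_pos"],s["eef_rot"],s["joints"].round(1))
seg([.05,-.85,.42])
print(Rt().T@[0,-60,0])
E
```

```text
[ 0.40485091 -0.45700197  0.41409851] [-157.4931534    -2.12781951  -22.22019705] [ -44.8   17.8   25.6  -22.2 -103.9  108.8]
10 x [-18.   45.5 -20.2]
[ 22.6743831   51.63613337 -20.48370284]
```

View pics/w1.png

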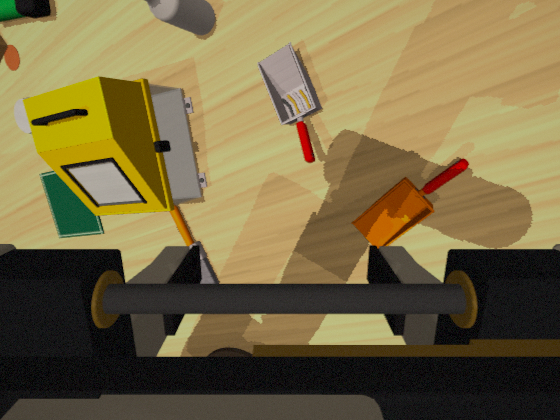

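```bash
python3 - <<'E'
from h import *
c=cap("wrist");P=c["P"];H=c["hsv"]
seg([.14,-.8,.44])
print(Rt().T@[10.4,-59,0])
hm=((H[...,0]<4)|(H[...,0]>176))&(H[...,1]>170)&(H[...,2]>60)&(P[...,0]>.42)&(P[...,0]<.55)&(P[...,1]>-.42)&(P[...,1]<-.32)
q=P[hm]; m0=q.mean(0); v=np.linalg.svd(q-m0)[2][0]; t=(q-m0)@v; print("handle",hm.sum(),m0.round(4),v.round(3),(m0+v*t.min()).round(4),(m0+v*t.max()).round(4))
y=(P[...,0]>.4)&(P[...,0]<.8)&(abs(P[...,1])<.2)&(P[...,2]>.18)&(P[...,2]<.19)&(H[...,1]>180)
print("top",y.sum(),cv2.minAreaRect((P[y][:,:2]*1000).astype(np.float32)))
# cup pixels
k=(P[...,0]>.5)&(P[...,0]<.68)&(P[...,1]>-.43)&(P[...,1]<-.3)&(P[...,2]>.006)&(P[...,2]<.05)&(H[...,1]<70)
print("cup",k.sum(),cv2.minAreaRect((P[k][:,:2]*1000).astype(np.float32)))
E
```

```text
8 x [-14.3  47.  -23.4]
[ 31.8421732   47.34392438 -18.26988861]
handle 343 [ 0.485  -0.3745  0.0636] [-0.925 -0.041  0.377] [ 0.518  -0.373   0.0501] [ 0.4544 -0.3758  0.076 ]
top 4743 ((650.1715698242188, -41.930564880371094), (192.72052001953125, 99.34082794189453), 77.12939453125)
cup 2319 ((578.6240844726562, -366.46710205078125), (118.40711975097656, 64.3669662475586), 3.2200186252593994)
```

>>> step_arm([
  [[-14, 47, -23], 0],
  [[-14, 47, -23], 0],
  [[-14, 47, -23], 0],
  [[-14, 47, -23], 0],
  [[-14, 47, -23], 0],
  [[-14, 47, -23], 0],
  [[-14, 47, -23], 0],
  [[-14, 47, -23], 0],
  [[32, 47, -18], 0],
  [[32, 47, -18], 0],
  [[32, 47, -18], 0],
  [[32, 47, -18], 0],
])

```text
time_s: 8.2
tcp_pos: [0.1668, -0.8546, 0.3448]
eef_rot: [-165.5, -6.6, -23.4]
contact_force: [-0.0, -0.3, 0.4]
gripper_width: 0.0874
```

```bash
python3 - <<'E'
from h import *
s=r.get_state();print(s["tcp_pos"],s["eef_rot"],s["joints"].round(1)); print(Rt()[:,2])
print(Rt().T@[10.4,-59,0])
E
```

```text
[ 0.16678092 -0.85459447  0.34482529] [-165.49272381   -6.63434106  -23.405393  ] [ -73.    49.9   71.7  -16.3 -117.8  133.6]
[ 0.20215399  0.18546067 -0.96163304]
[32.76023012 49.37393687 -8.83977828]
```

>>> step_arm([
  [[33, 49, -9], 0],
  [[33, 49, -9], 0],
  [[33, 49, -9], 0],
])

```text
time_s: 8.57
tcp_pos: [0.186, -0.9202, 0.2938]
eef_rot: [-170.9, -9.8, -24.1]
contact_force: [0.0, 0.4, 0.3]
gripper_width: 0.0875
```

```bash
python3 - <<'E'
from h import *
s=r.get_state();print(s["tcp_pos"],s["eef_rot"],s["joints"].round(1)); print(Rt()[:,2])
print(Rt().T@[10.4,-59,0])
E
```

```text
[ 0.18599318 -0.92021734  0.29379304] [-170.91007012   -9.75542485  -24.05287722] [ -72.5   53.2   71.7  -14.  -108.4  134.8]
[ 0.21717814  0.07607255 -0.9731632 ]
[33.05911128 49.91276311 -2.22962769]
```

>>> step_arm([
  [[33, 50, -2], 0],
  [[33, 50, -2], 0],
])

```text
time_s: 8.82
tcp_pos: [0.1979, -0.9645, 0.2609]
eef_rot: [-174.7, -12.0, -24.3]
contact_force: [0.1, 1.1, -0.8]
gripper_width: 0.0877
```

```bash
python3 - <<'E'
from h import *
s=r.get_state();print(s["tcp_pos"],s["eef_rot"],s["joints"].round(1)); R=Rt();print(R)
# target: above handle. grasp point at handle centre shifted rearward 8mm along handle
yw=np.radians(3.2); cx=np.array([np.cos(yw),np.sin(yw),0]); cz=np.array([0,0,1.])
g=np.array([.560,-.3675,0])+cx*(-.078)+cz*.056
g+= -.008*(np.cos(np.radians(22.5))*cx)+.008*np.sin(np.radians(22.5))*cz
print("grasp",g,"tcp",g+R[:,2]*.0188)
pre=g+R[:,2]*.0188-R[:,2]*.12
seg([.3,-.62,.3],pre); print(pre)
# twist: tool y should be along -cup y
cy=np.cross(cz,cx); yt=R.T@(-cy); print("twist",np.degrees(np.arctan2(-yt[0],yt[1])), "resid z",yt[2])
E
```

```text
[ 0.19789238 -0.96451647  0.26094749] [-174.71815501  -11.97117407  -24.33967563] [ -72.2   55.4   71.7  -12.7 -101.8  135.4]
[[ 0.89130317 -0.39299847  0.22612134]
 [-0.40318207 -0.91511893 -0.00125098]
 [ 0.20741955 -0.09005307 -0.97409834]]
grasp [ 0.47474211 -0.37226666  0.05906147] tcp [ 0.47899319 -0.37229017  0.04074842]
7 x [ -5.7 -51.3  -2.2]
6 x [  1.  -45.6  28.8]
[ 0.45185863 -0.37214006  0.15764022]
twist -26.89461077962807 resid z 0.013871464891944726
```

>>> step_arm([
  [[-6, -51, -2], 0],
  [[-6, -51, -2], 0],
  [[-6, -51, -2], 0],
  [[-6, -51, -2], 0],
  [[-6, -51, -2], 0],
  [[-6, -51, -2], 0],
  [[-6, -51, -2], 0],
  [[1, -46, 29], 0],
  [[1, -46, 29], 0],
  [[1, -46, 29], 0],
  [[1, -46, 29], 0],
  [[1, -46, 29], 0],
  [[1, -46, 29], 0],
  [[0, 0, 0], -9],
  [[0, 0, 0], -9],
  [[0, 0, 0], -9],
  [[0, 0, 0], 0],
])

```text
time_s: 10.95
tcp_pos: [0.4497, -0.375, 0.1565]
eef_rot: [179.3, -13.1, 3.2]
contact_force: [0.1, 0.5, 0.3]
gripper_width: 0.0877
```

```bash
python3 - <<'E'
from h import *
c=cap("wrist");P=c["P"];H=c["hsv"]; cv2.imwrite("pics/w2.png",c["img"][:,:,::-1])
s=r.get_state();print(s["tcp_pos"],s["eef_rot"],s["joints"].round(1)); R=Rt()
hm=((H[...,0]<4)|(H[...,0]>176))&(H[...,1]>170)&(H[...,2]>60)&(P[...,0]>.42)&(P[...,0]<.55)&(P[...,1]>-.42)&(P[...,1]<-.32)
q=P[hm]; m0=q.mean(0); v=np.linalg.svd(q-m0)[2][0]; t=(q-m0)@v; print("handle",hm.sum(),m0.round(4),v.round(3),(m0+v*t.min()).round(4),(m0+v*t.max()).round(4))
k=(P[...,0]>.5)&(P[...,0]<.68)&(P[...,1]>-.43)&(P[...,1]<-.3)&(P[...,2]>.006)&(P[...,2]<.05)&(H[...,1]<70)
print("cup",k.sum(),cv2.minAreaRect((P[k][:,:2]*1000).astype(np.float32)))
g=np.array([.4747,-.3723,.059]); seg(g+R[:,2]*.0188,step=30)
E
```

```text
[ 0.44945952 -0.37520471  0.15632443] [179.34932528 -13.13048811   3.05570203] [-24.6  10.2 -21.7  -7.6 -46.4 122.2]
handle 1276 [ 0.4844 -0.3716  0.0653] [-0.931 -0.046  0.362] [ 0.5189 -0.3699  0.0519] [ 0.4552 -0.373   0.0766]
cup 7411 ((578.7920532226562, -366.4072265625), (118.41565704345703, 64.60176849365234), 3.3722732067108154)
4 x [ 0.6 -0.7 29.8]
```

View pics/w2.png

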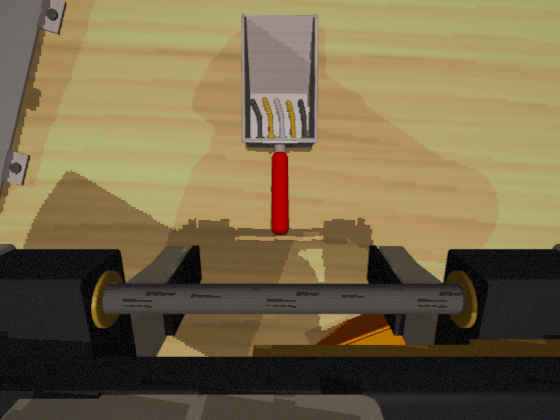

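>>> step_arm([
  [[0, 0, 30], 0],
  [[0, 0, 30], 0],
  [[0, 0, 30], 0],
  [[2, -3, 29], 0],
  [[0, 0, 0], 0],
  [[0, 0, 0], 0],
])

```text
time_s: 11.75
tcp_pos: [0.4776, -0.3727, 0.0407]
eef_rot: [179.3, -13.1, 3.1]
contact_force: [0.7, -0.3, -0.3]
gripper_width: 0.0879
```

>>> step_arm([
  [[0, 0, 0], 0],
  [[0, 0, 0], 0],
  [[0, 0, 0], 0],
  [[0, 0, 0], 0],
  [[0, 0, 0], 0],
  [[0, 0, 0], 0],
], gripper=1, grip_force=60)

```text
time_s: 12.5
tcp_pos: [0.477, -0.3725, 0.0395]
eef_rot: [179.4, -13.0, 3.2]
contact_force: [0.2, -0.6, 0.4]
gripper_width: 0.0337
```

>>> step_arm([
  [[0, 0, 0], 0],
  [[0, 0, 0], 0],
  [[0, 0, 0], 0],
  [[0, 0, 0], 0],
])

```text
time_s: 13.0
tcp_pos: [0.4771, -0.3725, 0.0396]
eef_rot: [179.4, -13.0, 3.2]
contact_force: [0.4, -1.1, -0.1]
gripper_width: 0.0137
```

```bash
python3 - <<'E'
from h import *
seg([.45,-.3725,.2])
E
```

```text
3 x [  3.2   0.1 -54.1]
```

>>> step_arm([
  [[2, 0, -8], 0],
  [[4, 0, -16], 0],
  [[5, 0, -20], 0],
  [[5, 0, -20], 0],
  [[5, 0, -20], 0],
  [[2, 0, -10], 0],
  [[0, 0, 0], 0],
])

```text
time_s: 13.88
tcp_pos: [0.4785, -0.3715, 0.1374]
eef_rot: [179.3, -13.1, 3.2]
contact_force: [-1.3, 0.5, -2.4]
gripper_width: 0.0137
```

```bash
cat >> h.py <<'E'
def tilt(c,save=None,win=None):
    # cup tip angle from red handle direction relative to tool, all red points near tcp
    P=c["P"];H=c["hsv"]; s=r.get_state(); p=s["tcp_pos"]
    hm=((H[...,0]<4)|(H[...,0]>176))&(H[...,1]>150)&(H[...,2]>50)&(np.linalg.norm(P-p,axis=-1)<.09)
    q=P[hm]
    m0=np.median(q,0); q=q[np.linalg.norm(q-m0,axis=1)<.06]; m0=q.mean(0); v=np.linalg.svd(q-m0)[2][0]; v*=np.sign(v[2]); return hm.sum(),m0.round(3),v.round(3),np.degrees(np.arcsin(v[2]))-22.5
E
python3 - <<'E'
from h import *
print(r.get_state()["tcp_pos"])
for n in("scene","side","wrist"):
    c=cap(n); cv2.imwrite(f"pics/l1{n}.png",c["img"][:,:,::-1])
    try: print(n,tilt(c))
    except Exception as e: print(n,e)
a=cv2.imread("pics/l1side.png")[60:240,260:440]; b=cv2.imread("pics/l1scene.png")[200:340,120:260]
cv2.imwrite("pics/l1.png",np.hstack([cv2.resize(a,(400,400)),cv2.resize(b,(400,400))]))
E
```

```text
[ 0.47848439 -0.37146218  0.13742965]
scene (np.int64(90), array([ 0.498, -0.371,  0.159]), array([-0.877, -0.043,  0.478]), np.float64(6.077478998802047))
side (np.int64(10), array([ 0.508, -0.362,  0.143]), array([ 0.998, -0.059,  0.023]), np.float64(-21.182084678630048))
wrist (np.int64(3350), array([ 0.491, -0.371,  0.159]), array([-0.924, -0.046,  0.38 ]), np.float64(-0.18211881828052512))
```

View pics/l1.png

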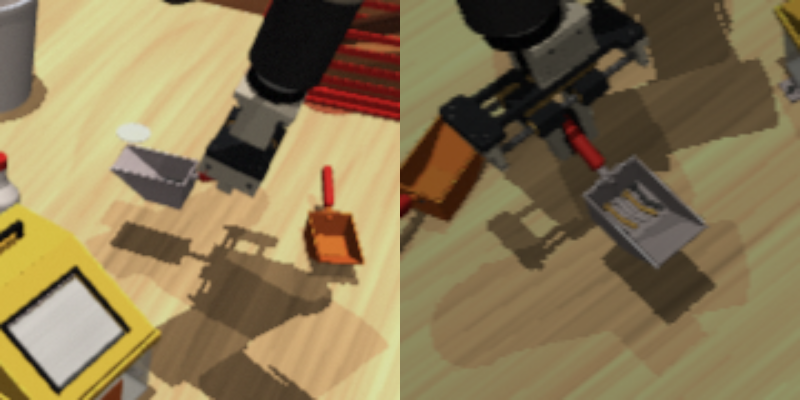

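View pics/l1wrist.png

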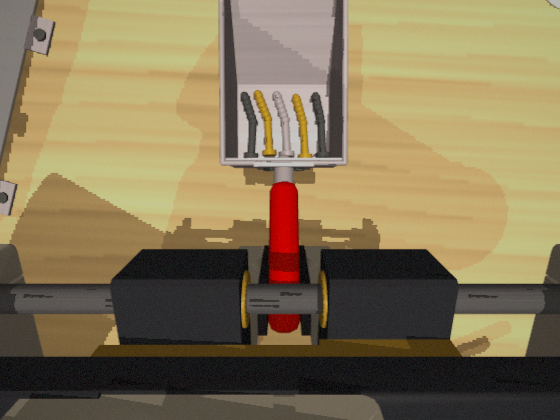

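The cup is held level (tip -0.2°) with all five screws in it. I'll try a weaker grip briefly, to see whether the cup turns in the pads under its own weight.

>>> step_arm([
  [[0, 0, 0], 0],
  [[0, 0, 0], 0],
], grip_force=15)

```text
time_s: 14.28
tcp_pos: [0.478, -0.3713, 0.1357]
eef_rot: [179.4, -13.0, 3.2]
contact_force: [0.1, 0.1, -2.1]
gripper_width: 0.0141
```

```bash
python3 -c "
from h import *
print(tilt(cap('wrist')))"
```

```text
(np.int64(3328), array([ 0.491, -0.371,  0.159]), array([-0.921, -0.041,  0.387]), np.float64(0.27263977066327527))
```

>>> step_arm([
  [[0, 0, 0], 0],
  [[0, 0, 0], 0],
], grip_force=7)

```text
time_s: 14.58
tcp_pos: [0.4782, -0.3713, 0.1362]
eef_rot: [179.4, -13.0, 3.2]
contact_force: [-0.4, 0.3, -2.0]
gripper_width: 0.0139
```

```bash
python3 -c "
from h import *
print(tilt(cap('wrist')))"
```

```text
(np.int64(2025), array([ 0.481, -0.371,  0.152]), array([-0.53 , -0.015,  0.848]), np.float64(35.49461463816849))
```

>>> step_arm([
  [[0, 0, 0], 0],
], grip_force=60)

```text
time_s: 14.75
tcp_pos: [0.4781, -0.3713, 0.1362]
eef_rot: [179.4, -13.0, 3.2]
contact_force: [0.3, 0.4, -1.7]
gripper_width: 0.0139
```

```bash
python3 - <<'E'
from h import *
for n in("scene","side","wrist"):
    c=cap(n); cv2.imwrite(f"pics/l2{n}.png",c["img"][:,:,::-1]); 
    try: print(n,tilt(c))
    except Exception as e: print(e)
a=cv2.imread("pics/l2wrist.png"); b=cv2.imread("pics/l2scene.png")[200:340,120:260]
cv2.imwrite("pics/l2.png",np.hstack([cv2.resize(a,(430,400)),cv2.resize(b,(370,400))]))
E
```

```text
scene (np.int64(66), array([ 0.485, -0.372,  0.144]), array([-0.217,  0.031,  0.976]), np.float64(54.822908102883304))
side (np.int64(20), array([ 0.48 , -0.365,  0.118]), array([-0.322,  0.222,  0.921]), np.float64(44.499418047808334))
wrist (np.int64(1644), array([ 0.479, -0.372,  0.152]), array([-0.412, -0.011,  0.911]), np.float64(43.18688810280079))
```

View pics/l2.png

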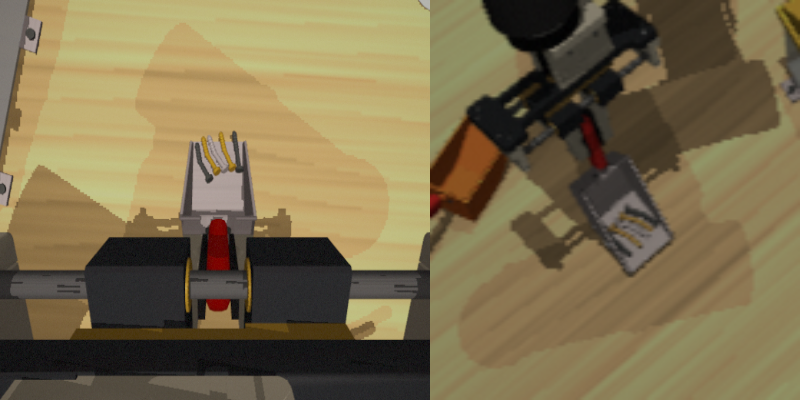

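The cup sagged to about 43-50° and the screws slid to the lip, but all five are still aboard. Before carrying them I'll level the cup by letting the lip touch the bench under a moderate grip.

>>> step_arm([
  [[-1, 0, 4], 0],
  [[-1, 0, 5], 0],
  [[-1, 0, 5], 0],
  [[-1, 0, 5], 0],
  [[0, 0, 0], 0],
], grip_force=20)

```text
time_s: 15.52
tcp_pos: [0.4792, -0.3726, 0.1178]
eef_rot: [179.2, -13.1, 3.2]
contact_force: [-1.9, -2.0, 3.5]
gripper_width: 0.0139
```

```bash
python3 - <<'E'
from h import *
c=cap("wrist");print(tilt(c)); print(r.get_state()["contact_force"])
c=cap("scene"); cv2.imwrite("pics/l3.png",cv2.resize(c["img"][200:340,120:260,::-1],(500,500)))
E
```

```text
(np.int64(1957), array([ 0.48 , -0.373,  0.134]), array([-0.508, -0.014,  0.861]), np.float64(36.963120579782654))
[-1.46459159 -0.91964067  4.28616159]
```

View pics/l3.png

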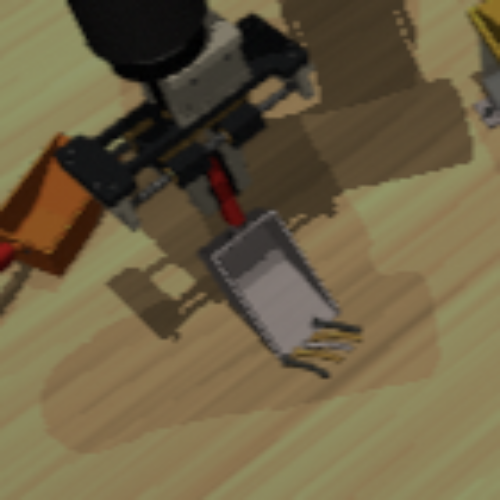

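```bash
python3 - <<'E'
from h import *
c=cap("wrist"); cv2.imwrite("pics/l4.png",cv2.resize(c["img"][90:300,160:400,::-1],(800,600)))
c=cap("side"); cv2.imwrite("pics/l4s.png",cv2.resize(c["img"][110:220,260:400,::-1],(760,600)))
E
```

```text
(no output)
```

View pics/l4.png

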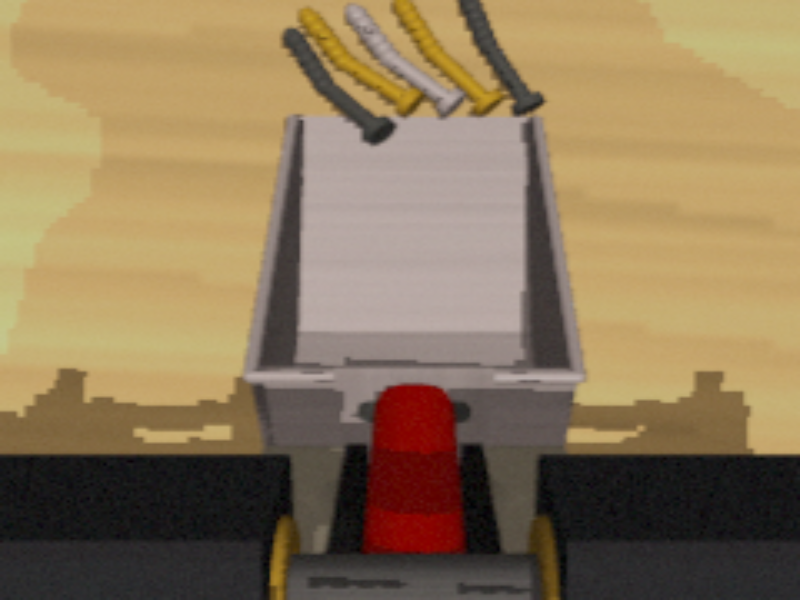

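View pics/l4s.png

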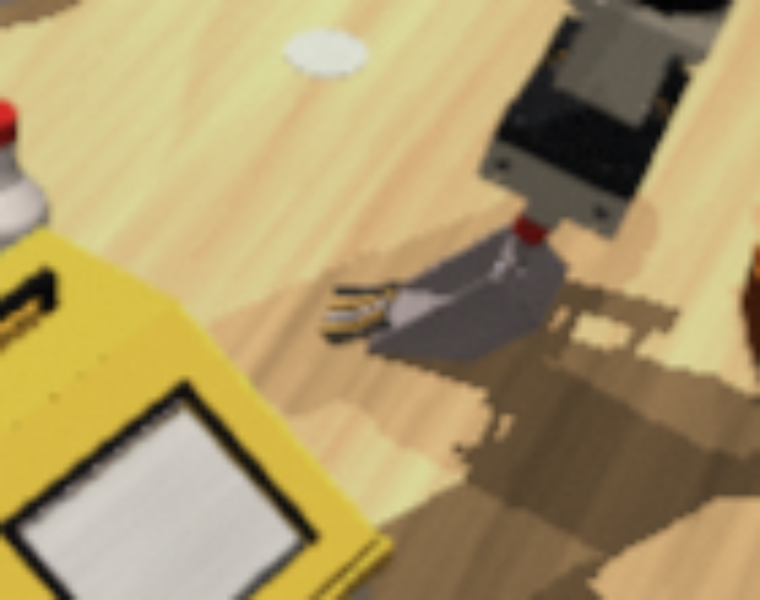

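All five screws slid out over the lip. They lie together on the bench just ahead of it, and the cup is empty. To recover, I'll stand the cup on clear bench beside them, put the screws back with the gripper, and then go on.

>>> step_arm([
  [[-15, 0, -3], 0],
  [[4, 0, -15], 0],
  [[36, -34, 8], 0],
  [[36, -34, 8], 0],
  [[-2, 0, 8], 0],
  [[-2, 0, 8], 0],
  [[-10, 0, 5], 0],
  [[-10, 0, 5], 0],
  [[-9, 0, 5], 0],
  [[-9, 0, 5], 0],
  [[-9, 0, 4], 0],
  [[-9, 0, 4], 0],
  [[-8, 0, 4], 0],
  [[-8, 0, 4], 0],
], grip_force=13)

```text
time_s: 17.48
tcp_pos: [0.4715, -0.3046, 0.0638]
eef_rot: [179.3, -13.0, 3.2]
contact_force: [0.8, -0.1, 0.5]
gripper_width: 0.0141
```

```bash
python3 - <<'E'
from h import *
c=cap("wrist"); print(tilt(c),r.get_state()["contact_force"]); cv2.imwrite("pics/l5.png",c["img"][:,:,::-1])
E
```

```text
(np.int64(3045), array([ 0.48 , -0.305,  0.084]), array([-0.831, -0.037,  0.554]), np.float64(11.173701002466352)) [-0.74000826 -0.71968749 -0.20761309]
```

View pics/l5.png

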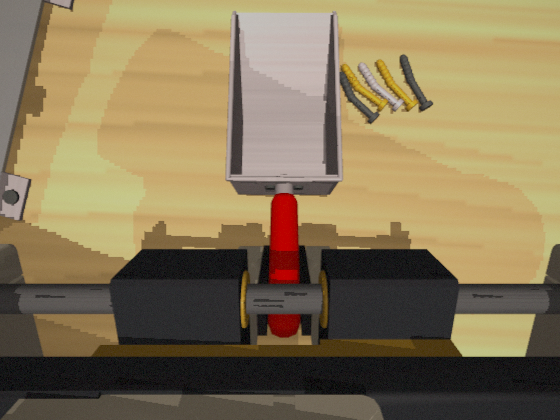

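Five screws lie at (375,85) beside the cup, which has come back to about 11-15°. I'll shift it 30 mm further away and finish levelling it.

>>> step_arm([
  [[0, -30, -2], 0],
  [[-6, 0, 5], 0],
  [[-6, 0, 6], 0],
  [[-6, 0, 5], 0],
  [[-5, 0, 5], 0],
  [[0, 0, 0], 0],
])

```text
time_s: 18.27
tcp_pos: [0.4513, -0.2759, 0.0394]
eef_rot: [179.4, -12.9, 3.1]
contact_force: [-1.2, -0.6, -1.0]
gripper_width: 0.014
```

```bash
python3 - <<'E'
from h import *
c=cap("wrist"); print(tilt(c),r.get_state()["contact_force"])
E
```

```text
(np.int64(3336), array([ 0.462, -0.276,  0.063]), array([-0.935, -0.042,  0.352]), np.float64(-1.8618367327190022)) [ 0.05382899 -0.74695237 -1.30916491]
```

>>> step_arm([
  [[0, 0, 0], 0],
  [[0, 0, 0], 0],
  [[0, 0, -20], 0],
  [[0, 0, -40], 0],
  [[0, 0, -40], 0],
  [[30, 40, -10], 0],
  [[0, 0, 0], 0],
], gripper=0.1)

```text
time_s: 19.2
tcp_pos: [0.4613, -0.3163, 0.1569]
eef_rot: [179.2, -13.3, 3.2]
contact_force: [-1.1, 0.3, -0.2]
gripper_width: 0.0766
```

```bash
python3 - <<'E'
from h import *
c=cap("wrist"); cv2.imwrite("pics/l6.png",c["img"][:,:,::-1]); P=c["P"];H=c["hsv"]; s=r.get_state(); print(s["tcp_pos"],s["gripper_width"])
hm=((H[...,0]<4)|(H[...,0]>176))&(H[...,1]>170)&(H[...,2]>60)&(P[...,2]<.1)&(P[...,1]>-.42)&(P[...,1]<-.2)
q=P[hm]; print("handle",hm.sum(),q.mean(0),np.percentile(q,[1,99],0))
k=(P[...,0]>.45)&(P[...,0]<.68)&(P[...,1]>-.33)&(P[...,1]<-.21)&(P[...,2]>.006)&(P[...,2]<.05)&(H[...,1]<70)
print("cup",cv2.minAreaRect((P[k][:,:2]*1000).astype(np.float32)))
k=(P[...,0]>.5)&(P[...,0]<.68)&(P[...,1]>-.43)&(P[...,1]<-.325)&(P[...,2]>.002)&(P[...,2]<.02)
print("scr",k.sum(),cv2.minAreaRect((P[k][:,:2]*1000).astype(np.float32)),P[k].mean(0),P[k].min(0),P[k].max(0))
E
```

```text
[ 0.4594484  -0.31503513  0.15521678] 0.07772688039320422
handle 1354 [ 0.45951821 -0.27685895  0.06440221] [[ 0.42870932 -0.28312402  0.04986972]
 [ 0.49154774 -0.26982528  0.07667029]]
cup ((551.8367309570312, -271.70819091796875), (119.41851806640625, 64.5833511352539), 2.3856077194213867)
scr 1217 ((614.6988525390625, -373.35980224609375), (103.47273254394531, 86.54724884033203), 18.708087921142578) [ 0.58189127 -0.36700597  0.00482111] [ 0.55767926 -0.42927688  0.00200635] [ 0.6774709  -0.32657758  0.01003738]
```

View pics/l6.png

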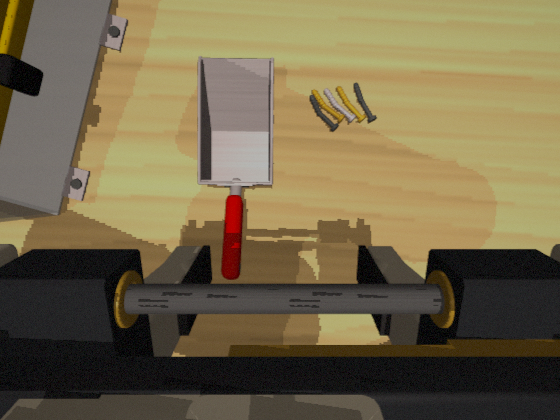

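```bash
python3 - <<'E'
from h import *
c=cap("wrist"); P=c["P"];H=c["hsv"];I=c["img"].astype(int)
m=np.zeros(H.shape[:2],bool); m[76:136,300:384]=1
sub=I[76:136,300:384]; 
lab=cv2.cvtColor(c["img"],cv2.COLOR_RGB2LAB).astype(int); bg=cv2.medianBlur(c["img"],41); lb=cv2.cvtColor(bg,cv2.COLOR_RGB2LAB).astype(int)
d=(np.abs(lab-lb).sum(-1)>30)&m
ys,xs=np.where(d); pts=np.array([ray(c,x,y,.003) for x,y in zip(xs,ys)])
print(len(pts),pts.mean(0),pts.min(0),pts.max(0)); print(cv2.minAreaRect((pts[:,:2]*1000).astype(np.float32)))
mid=pts[abs(pts[:,0]-pts[:,0].mean())<.01]; print("mid band y",mid[:,1].min(),mid[:,1].max())
R=Rt(); g=pts.mean(0); g[2]=.0045; seg(g-R[:,2]*.05,g,R=R)
E
```

```text
1344 [ 0.58131268 -0.36761405  0.003     ] [ 0.55851111 -0.40298581  0.003     ] [ 0.60635259 -0.33614447  0.003     ]
((582.8749389648438, -368.8478088378906), (43.20158767700195, 61.1860466003418), 15.781237602233887)
mid band y -0.4029858132206494 -0.3361444749283456
3 x [27.7 19.4 41.2]
1 x [-0. -0. 50.]
```

>>> step_arm([
  [[28, 20, 41], 0],
  [[28, 20, 41], 0],
  [[27, 21, 41], 0],
  [[0, 0, 0], 0],
])

```text
time_s: 19.8
tcp_pos: [0.5692, -0.3696, 0.0478]
eef_rot: [179.6, -12.6, 3.1]
contact_force: [-0.7, 0.5, -0.2]
gripper_width: 0.079
```

```bash
python3 - <<'E'
from h import *
s=r.get_state(); print(s["tcp_pos"],s["gripper_width"]); seg([.5815,-.3705,.005],step=30)
c=cap("wrist"); cv2.imwrite("pics/l7.png",c["img"][:,:,::-1])
E
```

```text
[ 0.56915929 -0.36958019  0.04781469] 0.07897865204388521
2 x [ 1.3  0.6 22.2]
```

View pics/l7.png

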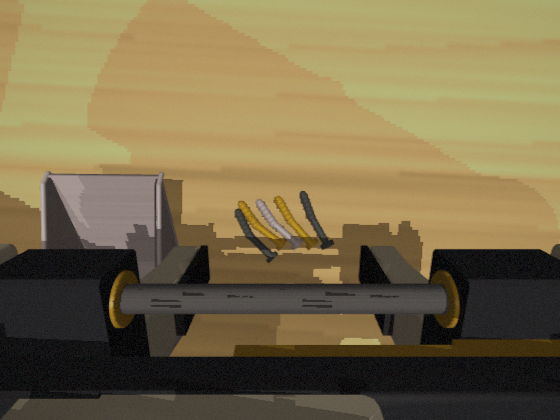

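>>> step_arm([
  [[1, 1, 22], 0],
  [[2, 0, 22], 0],
  [[0, 0, 0], 0],
])

```text
time_s: 20.23
tcp_pos: [0.582, -0.3703, 0.0098]
eef_rot: [179.4, -12.9, 3.2]
contact_force: [-1.1, 0.8, -0.5]
gripper_width: 0.0788
```

>>> step_arm([
  [[0, 0, 0], 0],
  [[0, 0, 0], 0],
  [[0, 0, 0], 0],
  [[0, 0, 0], 0],
  [[0, 0, 0], 0],
  [[0, 0, 0], 0],
], gripper=1, grip_force=20)

```text
time_s: 20.98
tcp_pos: [0.5831, -0.3712, 0.0117]
eef_rot: [179.4, -13.0, 3.2]
contact_force: [0.7, -0.2, 0.3]
gripper_width: 0.0243
```

```bash
python3 - <<'E'
from h import *
s=r.get_state(); print(s["tcp_pos"],s["gripper_width"])
c=cap("wrist"); cv2.imwrite("pics/l8.png",c["img"][:,:,::-1])
E
```

```text
[ 0.5830728  -0.3712074   0.01174265] 0.024272031121448757
```

View pics/l8.png

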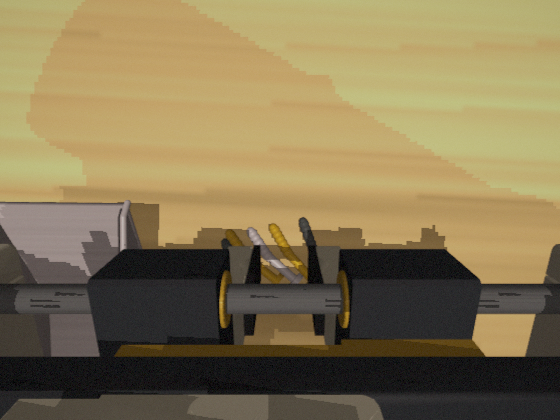

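>>> step_arm([
  [[0, 0, 0], 0],
  [[0, 0, 0], 0],
])

```text
time_s: 21.28
tcp_pos: [0.5831, -0.3712, 0.0117]
eef_rot: [179.4, -13.0, 3.2]
contact_force: [0.0, -0.5, -0.6]
gripper_width: 0.0022
```

```bash
python3 - <<'E'
from h import *
s=r.get_state(); print(s["tcp_pos"],s["gripper_width"])
c=cap("wrist"); cv2.imwrite("pics/l9.png",cv2.resize(c["img"][190:310,150:410,::-1],(800,370)))
c=cap("side"); cv2.imwrite("pics/l9s.png",cv2.resize(c["img"][110:220,220:360,::-1],(760,600)))
E
```

```text
[ 0.58307468 -0.37117086  0.01168247] 0.002212175622131405
```

View pics/l9.png

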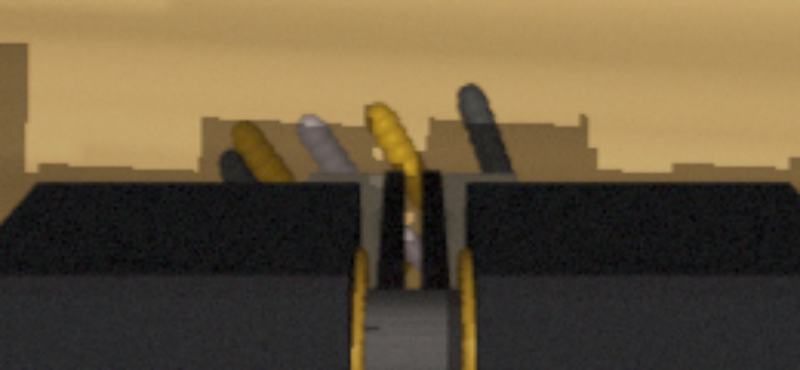

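View pics/l9s.png

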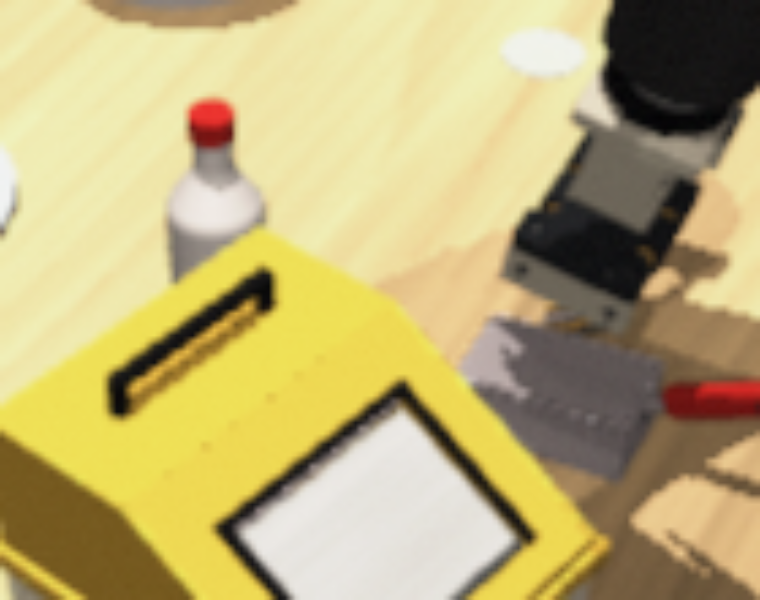

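The jaws shut 12 mm above the bench and passed over the screws. I'll reopen, go lower and repeat.

>>> step_arm([
  [[0, 0, 0], 0],
  [[0, 0, 0], 0],
  [[0, 0, 0], 0],
  [[0, 0, 0], 0],
  [[0, 0, 0], 0],
  [[0, 0, 0], 0],
  [[0, 0, 0], 0],
  [[0, 0, 4], 0],
  [[0, 0, 4], 0],
], gripper=0.1)

```text
time_s: 22.5
tcp_pos: [0.5849, -0.3711, 0.0036]
eef_rot: [179.4, -13.0, 3.2]
contact_force: [0.0, 0.8, -0.7]
gripper_width: 0.0783
```

>>> step_arm([
  [[0, 0, 0], 0],
  [[0, 0, 0], 0],
  [[0, 0, 0], 0],
  [[0, 0, 0], 0],
  [[0, 0, 0], 0],
  [[0, 0, 0], 0],
], gripper=1, grip_force=25)

```text
time_s: 23.25
tcp_pos: [0.5849, -0.3712, 0.004]
eef_rot: [179.4, -13.0, 3.2]
contact_force: [-0.0, -0.6, -0.5]
gripper_width: 0.0244
```

```bash
python3 - <<'E'
from h import *
s=r.get_state(); print(s["tcp_pos"],s["gripper_width"])
c=cap("wrist"); cv2.imwrite("pics/l10.png",cv2.resize(c["img"][190:310,150:410,::-1],(800,370)))
E
```

```text
[ 0.58488854 -0.37115854  0.00397597] 0.02439642962575479
```

View pics/l10.png

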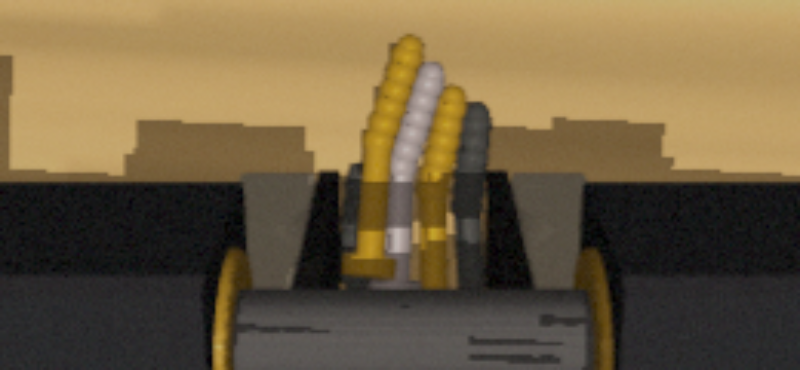

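All five are gathered side by side between the pads. I'll let them clamp and lift a little.

>>> step_arm([
  [[0, 0, 0], 0],
  [[0, 0, 0], 0],
  [[1, 0, -4], 0],
  [[2, 0, -8], 0],
  [[3, 0, -14], 0],
  [[3, 0, -14], 0],
  [[4, 0, -18], 0],
  [[4, 0, -18], 0],
])

```text
time_s: 24.3
tcp_pos: [0.5845, -0.3704, 0.0836]
eef_rot: [179.3, -13.0, 3.2]
contact_force: [0.3, -0.3, -0.5]
gripper_width: 0.0061
```

```bash
python3 - <<'E'
from h import *
s=r.get_state(); print(s["tcp_pos"],s["gripper_width"])
c=cap("wrist"); cv2.imwrite("pics/l11.png",cv2.resize(c["img"][100:420,50:510,::-1],(800,556)))
# cup geometry: drop point over the cup centre
seg([.530,-.2735,.075])
E
```

```text
[ 0.58446444 -0.37043268  0.08359952] 0.006148387605659009
2 x [-25.8 -50.3  -0.8]
```

View pics/l11.png

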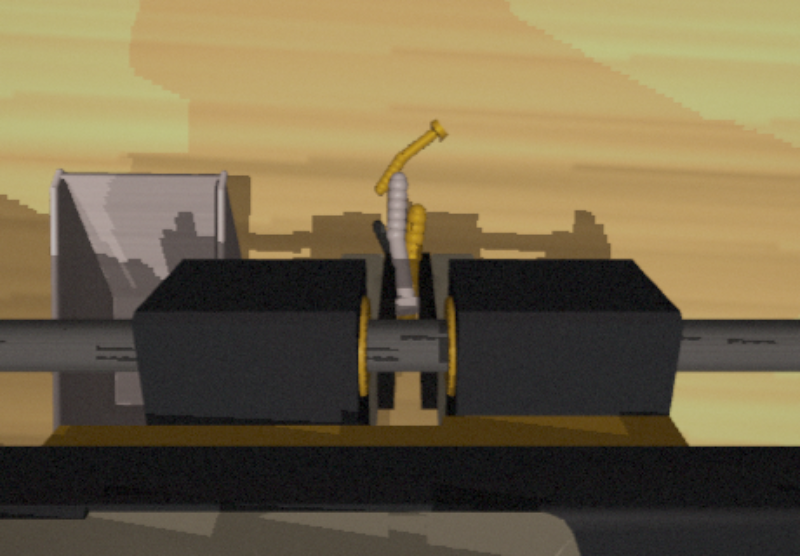

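Three at most are held. I'll drop these into the cup and then fetch the rest.

>>> step_arm([
  [[-31, -51, -2], 0],
  [[-30, -50, 5], 0],
  [[0, 0, 3], 0],
])

```text
time_s: 24.72
tcp_pos: [0.5172, -0.27, 0.0607]
eef_rot: [179.5, -12.8, 3.2]
contact_force: [0.9, -1.1, 0.8]
gripper_width: 0.0064
```

>>> step_arm([
  [[0, 0, 0], 0],
  [[0, 0, 0], 0],
  [[0, 0, -12], 0],
  [[16, 20, -36], 0],
  [[16, 20, -36], 0],
  [[0, 0, 0], 0],
], gripper=0.6)

```text
time_s: 25.48
tcp_pos: [0.538, -0.3136, 0.1554]
eef_rot: [179.2, -13.4, 3.1]
contact_force: [-0.5, -0.4, -1.4]
gripper_width: 0.0349
```

```bash
python3 - <<'E'
from h import *
s=r.get_state(); print(s["tcp_pos"],s["gripper_width"])
c=cap("wrist"); cv2.imwrite("pics/l12.png",c["img"][:,:,::-1])
E
```

```text
[ 0.53797462 -0.31360009  0.15535981] 0.034894901929909176
```

View pics/l12.png

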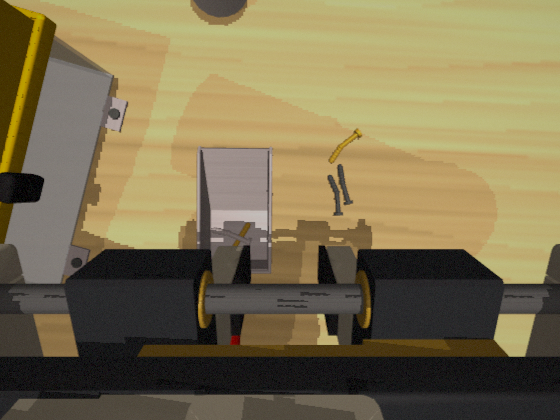

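Two are in the cup, silver and brass. Left on the bench are the two dark screws at (339,190) and one brass at (345,147).

```bash
python3 - <<'E'
from h import *
c=cap("wrist"); 
for uv in((329,177),(338,214),(335,195),(340,166),(349,203),(345,186),(332,161),(345,144),(360,132)): print(uv,ray(c,*uv,.003).round(4))
seg(ray(c,340,190,.005)-Rt()[:,2]*.04,ray(c,340,190,.0035))
E
```

```text
(329, 177) [ 0.5882 -0.3562  0.003 ]
(338, 214) [ 0.5527 -0.3671  0.003 ]
(335, 195) [ 0.5711 -0.3631  0.003 ]
(340, 166) [ 0.5994 -0.3662  0.003 ]
(349, 203) [ 0.564  -0.3772  0.003 ]
(345, 186) [ 0.5803 -0.3723  0.003 ]
(332, 161) [ 0.6038 -0.3582  0.003 ]
(345, 144) [ 0.6208 -0.3698  0.003 ]
(360, 132) [ 0.633  -0.3836  0.003 ]
3 x [ 1.3 18.7 37.3]
1 x [-0.3  0.3 41.5]
```

>>> step_arm([
  [[1, 19, 37], 0],
  [[1, 18, 37], 0],
  [[2, 19, 38], 0],
  [[0, 0, 30], 0],
  [[0, 0, 6], 0],
  [[0, 0, 0], 0],
])

```text
time_s: 26.32
tcp_pos: [0.5751, -0.3663, 0.0077]
eef_rot: [179.4, -12.9, 3.2]
contact_force: [-0.4, 0.6, 0.6]
gripper_width: 0.0352
```

```bash
python3 - <<'E'
from h import *
s=r.get_state(); print(s["tcp_pos"],s["gripper_width"])
seg([.576,-.368,.0035])
c=cap("wrist"); cv2.imwrite("pics/l13.png",cv2.resize(c["img"][150:320,150:410,::-1],(800,523)))
E
```

```text
[ 0.57507095 -0.36628705  0.0076729 ] 0.03519292819569978
1 x [-0.1  1.7  4.3]
```

View pics/l13.png

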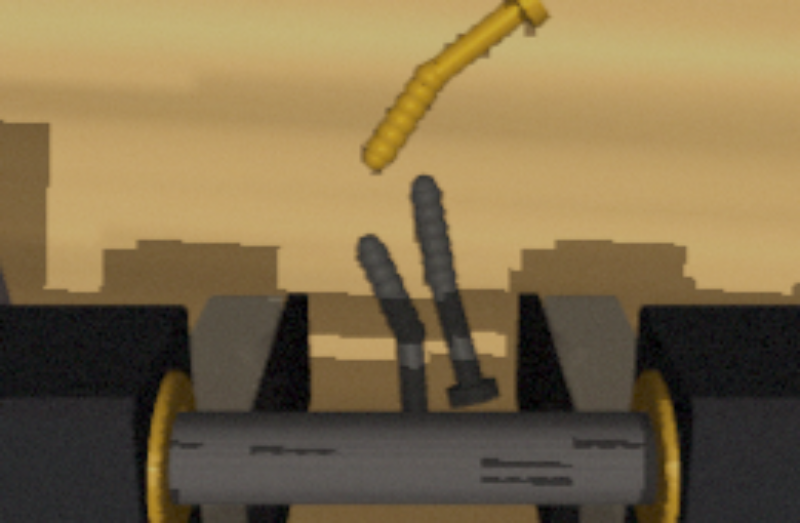

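>>> step_arm([
  [[0, 1, 5], 0],
  [[0, 0, 0], 0],
  [[0, 0, 0], 0],
  [[0, 0, 0], 0],
  [[0, 0, 0], 0],
  [[1, 0, -5], 0],
  [[3, 0, -14], 0],
  [[4, 0, -18], 0],
  [[4, 0, -18], 0],
], gripper=1, grip_force=15)

```text
time_s: 27.5
tcp_pos: [0.5763, -0.3671, 0.0613]
eef_rot: [179.3, -13.1, 3.2]
contact_force: [0.7, -0.4, -0.1]
gripper_width: 0.0003
```

```bash
python3 - <<'E'
from h import *
s=r.get_state(); print(s["tcp_pos"],s["gripper_width"])
c=cap("wrist"); cv2.imwrite("pics/l14.png",cv2.resize(c["img"][150:320,150:410,::-1],(800,523)))
seg([.525,-.2725,.065])
E
```

```text
[ 0.57626629 -0.36713502  0.06129434] 0.0003220127312018715
2 x [-22.9 -49.   -6.4]
```

View pics/l14.png

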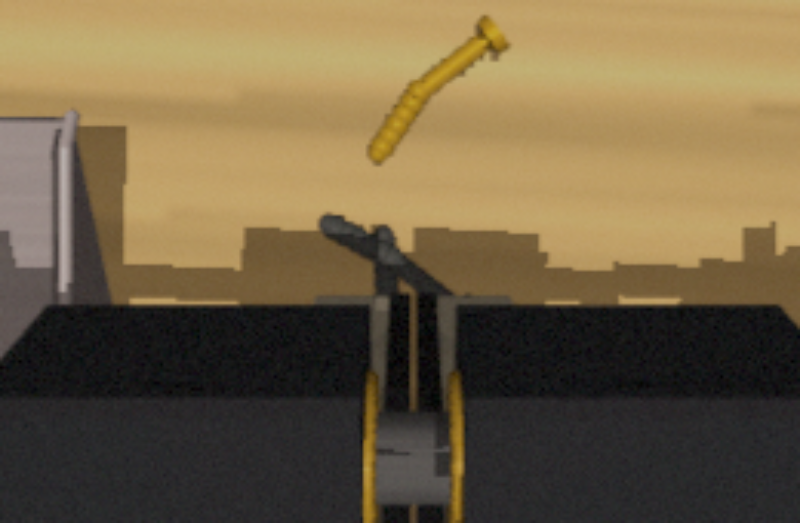

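>>> step_arm([
  [[-12, 0, -30], 0],
  [[-8, 0, -30], 0],
  [[0, 0, 0], 0],
], gripper=0.68)

```text
time_s: 27.92
tcp_pos: [0.5437, -0.369, 0.1172]
eef_rot: [179.2, -13.3, 3.2]
contact_force: [1.0, -0.7, -0.3]
gripper_width: 0.0244
```

```bash
python3 - <<'E'
from h import *
s=r.get_state(); print(s["tcp_pos"],s["gripper_width"])
c=cap("wrist"); cv2.imwrite("pics/l15.png",cv2.resize(c["img"][110:280,220:480,::-1],(800,523)))
E
```

```text
[ 0.54374197 -0.36898077  0.11718882] 0.024359252902341044
```

View pics/l15.png

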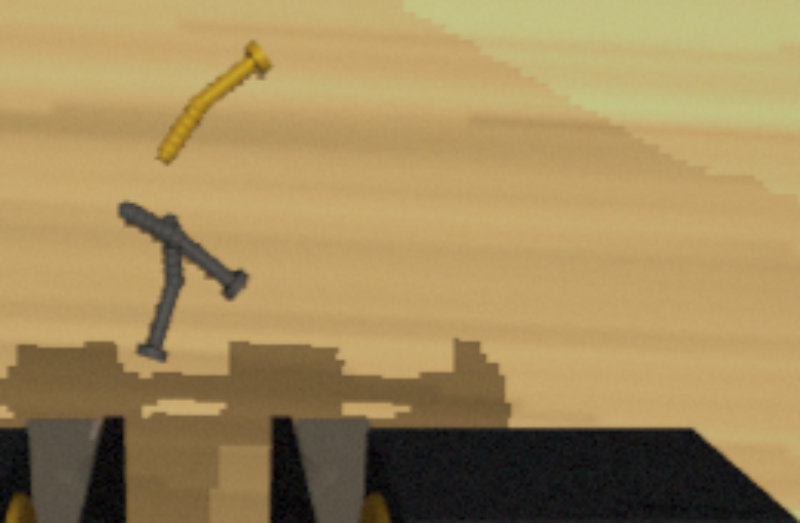

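```bash
python3 - <<'E'
from h import *
c=cap("wrist"); g=ray(c,279.5,191,.003); print(g, ray(c,286.6,144,.003),ray(c,303,130,.003),ray(c,274,160,.003)); g[2]=.0025; print(r.get_state()["gripper_width"])
seg(g-Rt()[:,2]*.035,g)
E
```

```text
[ 0.57962324 -0.36495938  0.003     ] [ 0.61984994 -0.36894117  0.003     ] [ 0.63237015 -0.38223992  0.003     ] [ 0.60576459 -0.35891518  0.003     ]
0.026999270684146974
2 x [ 5.2 -1.3 41.1]
1 x [ 0. -0. 35.]
```

>>> step_arm([
  [[5, -1, 40], 0],
  [[5, -2, 40], 0],
  [[0, 0, 22], 0],
  [[0, 0, 14], 0],
  [[0, 0, 0], 0],
], gripper=0.42)

```text
time_s: 28.65
tcp_pos: [0.5786, -0.3646, 0.0027]
eef_rot: [179.4, -13.0, 3.2]
contact_force: [-1.1, -0.2, 0.5]
gripper_width: 0.0509
```

Now at z 0.0027. Closing here.

>>> step_arm([
  [[0, 0, 0], 0],
  [[0, 0, 0], 0],
  [[0, 0, 0], 0],
  [[0, 0, 0], 0],
  [[0, 0, 0], 0],
  [[0, 0, 0], 0],
], gripper=1, grip_force=15)

```text
time_s: 29.4
tcp_pos: [0.5789, -0.3645, 0.0028]
eef_rot: [179.3, -13.0, 3.2]
contact_force: [0.7, -0.5, 1.4]
gripper_width: 0.0048
```

```bash
python3 - <<'E'
from h import *
s=r.get_state(); print(s["tcp_pos"],s["gripper_width"])
c=cap("wrist"); cv2.imwrite("pics/l16.png",cv2.resize(c["img"][150:320,150:410,::-1],(800,523)))
E
```

```text
[ 0.57888708 -0.36454313  0.00276541] 0.004757699893667292
```

View pics/l16.png

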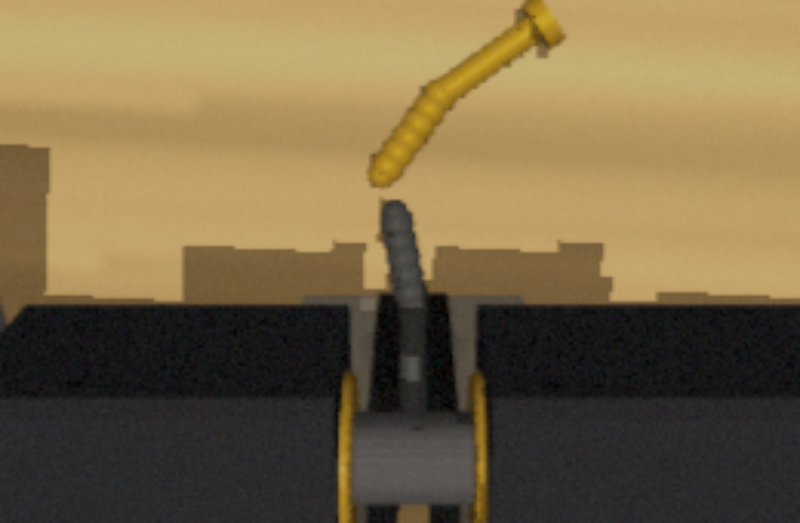

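>>> step_arm([
  [[2, 0, -10], 0],
  [[6, 0, -27], 0],
  [[8, 0, -35], 0],
  [[-25, -47, -2], 0],
  [[-25, -48, 2], 0],
  [[0, 0, 4], 0],
])

```text
time_s: 30.2
tcp_pos: [0.5224, -0.269, 0.0602]
eef_rot: [179.4, -12.9, 3.3]
contact_force: [1.4, -0.0, 0.9]
gripper_width: 0.0042
```

```bash
python3 - <<'E'
from h import *
s=r.get_state(); print(s["tcp_pos"],s["gripper_width"])
c=cap("wrist"); cv2.imwrite("pics/l17.png",c["img"][:,:,::-1])
E
```

```text
[ 0.52237053 -0.26900239  0.0602422 ] 0.004167504752373309
```

View pics/l17.png

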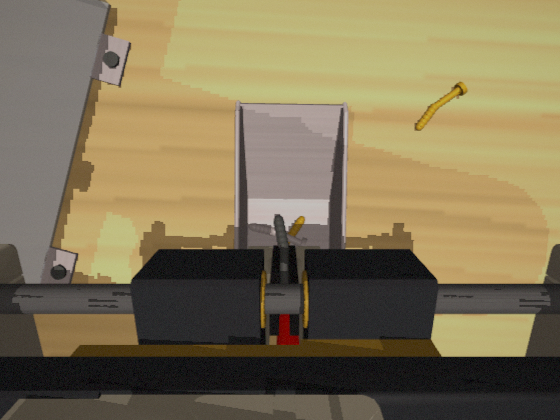

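>>> step_arm([
  [[0, 0, 0], 0],
  [[0, 0, 0], 0],
  [[0, 0, -15], 0],
  [[29, 35, 7], 0],
  [[29, 35, 7], 0],
  [[29, 35, 7], 0],
  [[-6, 0, 30], 0],
  [[0, 0, 0], 0],
], gripper=0.52)

```text
time_s: 31.25
tcp_pos: [0.6159, -0.3721, 0.0422]
eef_rot: [179.5, -12.8, 3.0]
contact_force: [-0.2, 0.3, -0.8]
gripper_width: 0.0418
```

```bash
python3 - <<'E'
from h import *
s=r.get_state(); print(s["tcp_pos"],s["gripper_width"])
c=cap("wrist"); cv2.imwrite("pics/l18.png",c["img"][:,:,::-1]); seg([.6195,-.369,.0025])
E
```

```text
[ 0.61585419 -0.37209138  0.04218469] 0.04176239875163706
1 x [-6.3 -3.4 41. ]
```

View pics/l18.png

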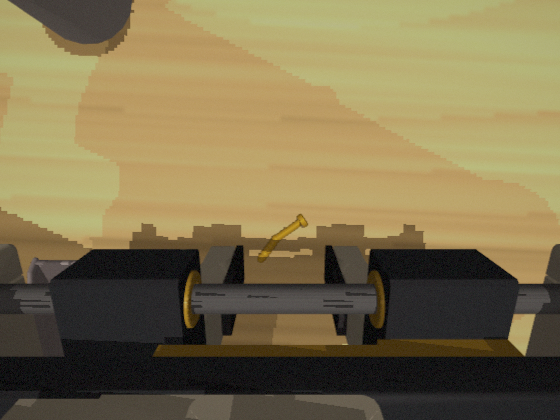

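>>> step_arm([
  [[-3, -3, 24], 0],
  [[-3, 0, 17], 0],
  [[0, 0, 0], 0],
])

```text
time_s: 31.68
tcp_pos: [0.6211, -0.3692, 0.0032]
eef_rot: [179.3, -13.0, 3.2]
contact_force: [0.5, 0.2, 0.1]
gripper_width: 0.0421
```

>>> step_arm([
  [[0, 0, 0], 0],
  [[0, 0, 0], 0],
  [[0, 0, 0], 0],
  [[0, 0, 0], 0],
  [[0, 0, 0], 0],
], gripper=1, grip_force=20)

```text
time_s: 32.3
tcp_pos: [0.621, -0.3693, 0.0032]
eef_rot: [179.4, -13.0, 3.2]
contact_force: [-1.5, 0.3, 0.7]
gripper_width: 0.003
```

>>> step_arm([
  [[3, 0, -10], 0],
  [[6, 0, -28], 0],
  [[8, 0, -34], 0],
  [[-31, -34, -6], 0],
  [[-31, -34, -4], 0],
  [[-31, -34, -2], 0],
  [[0, 0, 2], 0],
])

```text
time_s: 33.17
tcp_pos: [0.5205, -0.2698, 0.0652]
eef_rot: [179.4, -13.0, 3.2]
contact_force: [0.6, -0.1, 0.4]
gripper_width: 0.0032
```

```bash
python3 - <<'E'
from h import *
s=r.get_state(); print(s["tcp_pos"],s["gripper_width"])
c=cap("wrist"); cv2.imwrite("pics/l19.png",c["img"][:,:,::-1])
E
```

```text
[ 0.52048137 -0.26978657  0.06522533] 0.0031820311020652548
```

View pics/l19.png

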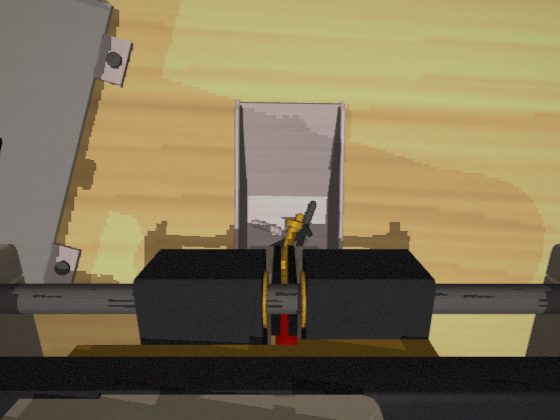

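Holding the last brass screw over the cup. I'll release it and go back to the handle.

>>> step_arm([
  [[0, 0, 0], 0],
  [[0, 0, 0], 0],
  [[5, 0, -20], 0],
  [[-35, 1, -5], 0],
  [[-35, 2, -5], 0],
  [[0, 0, 0], 0],
], gripper=0.6)

```text
time_s: 33.98
tcp_pos: [0.4513, -0.2786, 0.0791]
eef_rot: [179.4, -12.9, 3.0]
contact_force: [-0.0, -1.1, 0.1]
gripper_width: 0.0349
```

```bash
python3 - <<'E'
from h import *
s=r.get_state(); print(s["tcp_pos"],s["gripper_width"])
c=cap("wrist"); cv2.imwrite("pics/l20.png",c["img"][:,:,::-1])
P=c["P"];H=c["hsv"];k=(P[...,0]>.45)&(P[...,0]<.68)&(P[...,1]>-.33)&(P[...,1]<-.21)&(P[...,2]>.006)&(P[...,2]<.05)&(H[...,1]<70)
print("cup",cv2.minAreaRect((P[k][:,:2]*1000).astype(np.float32)))
seg([.4505,-.2762,.0395],step=30)
E
```

```text
[ 0.45134541 -0.27855809  0.0790754 ] 0.03494657217344994
cup ((550.3745727539062, -272.0169372558594), (114.99398803710938, 64.32984924316406), 2.3923072814941406)
2 x [-5.7 -1.6 19.2]
```

View pics/l20.png

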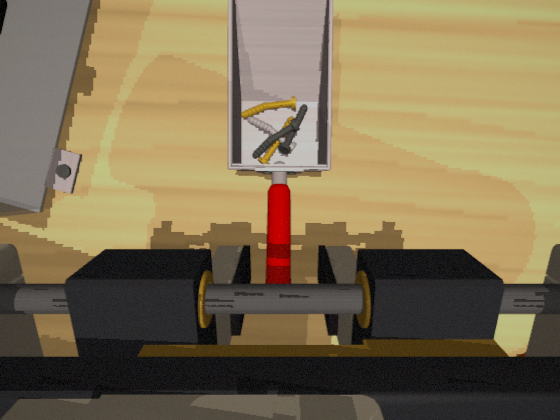

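All five are back in the cup: two brass, one silver, two dark. Regrasping the handle.

>>> step_arm([
  [[-6, -2, 19], 0],
  [[-6, -1, 19], 0],
  [[0, 0, 1], 0],
])

```text
time_s: 34.4
tcp_pos: [0.4503, -0.2757, 0.0374]
eef_rot: [179.4, -12.9, 3.2]
contact_force: [-0.1, -0.0, -0.4]
gripper_width: 0.0353
```

>>> step_arm([
  [[0, 0, 0], 0],
  [[0, 0, 0], 0],
  [[0, 0, 0], 0],
  [[0, 0, 0], 0],
], gripper=1, grip_force=60)

```text
time_s: 34.9
tcp_pos: [0.4509, -0.2759, 0.0393]
eef_rot: [179.3, -13.1, 3.2]
contact_force: [-0.4, 0.0, 2.6]
gripper_width: 0.0138
```

>>> step_arm([
  [[4, 0, -18], 0],
  [[9, 0, -39], 0],
  [[12, 0, -51], 0],
  [[12, 0, -51], 0],
  [[12, -20, -51], 0],
  [[8, -40, -36], 0],
  [[0, -48, 0], 0],
  [[0, -48, 0], 0],
  [[0, -48, 0], 0],
  [[0, -48, 0], 0],
  [[0, -30, 0], 8],
  [[0, 0, 0], 8],
])

```text
time_s: 36.4
tcp_pos: [0.4346, 0.0103, 0.2876]
eef_rot: [-176.9, -12.6, -13.3]
contact_force: [0.1, -1.7, -2.4]
gripper_width: 0.0137
```

```bash
cat >> h.py <<'E'
X=np.array([.975,-.223,0]); Y=np.array([.223,.975,0]); O=np.array([.5917,-.0271,0])
def binpin():
    s=r.get_state(); R=Rt(); p=s["tcp_pos"]-.0188*R[:,2]-O; return (np.array([p@X,p@Y,p[2]])*1e3).round(1)
def topin(bx,bz,by=0,step=40):
    R=Rt(); seg(O+X*bx/1e3+Y*by/1e3+np.array([0,0,bz/1e3])+.0188*R[:,2],step=step)
E
python3 - <<'E'
from h import *
s=r.get_state(); print(s["tcp_pos"],s["eef_rot"],s["gripper_width"],s["joints"].round(1)); print(binpin(),tilt(cap("wrist"))); topin(-160,300)
E
```

```text
[0.43459521 0.01027809 0.28759226] [-176.91646668  -12.60616301  -13.31078987] 0.01368553193889297 [ 34.4 -14.8 -33.7   8.3 -60.5  39.2]
[-165.6    0.4  305.9] (np.int64(3352), array([0.447, 0.006, 0.311]), array([-0.903,  0.186,  0.387]), np.float64(0.28498293737741776))
1 x [ 4.  -0.   6.9]
```

The cup is level in front of the port at yaw -13.3°. Now I'll let it sag to about 25-30° in small force steps.

>>> step_arm([
  [[0, 0, 0], 0],
  [[0, 0, 0], 0],
], grip_force=10.5)

```text
time_s: 36.7
tcp_pos: [0.4352, 0.0081, 0.2878]
eef_rot: [-177.0, -12.6, -13.1]
contact_force: [-0.4, -0.8, -2.7]
gripper_width: 0.0143
```

```bash
python3 -c "
from h import *
print(tilt(cap('wrist')))"
```

```text
(np.int64(2905), array([0.443, 0.005, 0.307]), array([-0.765,  0.139,  0.629]), np.float64(16.472667313040972))
```

Already about 16°. Firming up now.

>>> step_arm([
  [[0, 0, 0], 0],
], grip_force=60)

```text
time_s: 36.88
tcp_pos: [0.4354, 0.0082, 0.288]
eef_rot: [-177.0, -12.7, -13.2]
contact_force: [0.3, -0.3, -1.6]
gripper_width: 0.0136
```

```bash
python3 - <<'E'
from h import *
c=cap("wrist");print(tilt(c),binpin()); cv2.imwrite("pics/m1.png",cv2.resize(c["img"][:,:,::-1],(400,300)))
c=cap("side");cv2.imwrite("pics/m1s.png",cv2.resize(c["img"][60:280,180:460,::-1],(760,597)))
E
```

```text
(np.int64(2871), array([0.443, 0.005, 0.307]), array([-0.752,  0.136,  0.645]), np.float64(17.640061428640173)) [-164.4   -1.4  306.4]
```

View pics/m1.png

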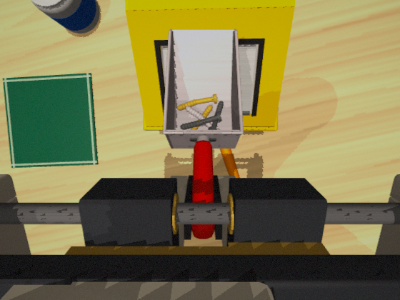

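View pics/m1s.png

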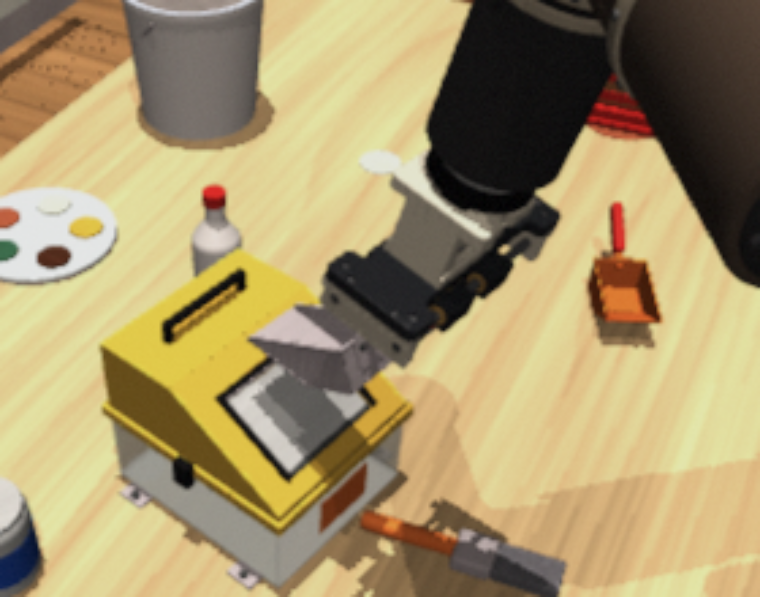

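The cup tips about 22° and points into the port, with the screws resting in its hollow. Going down onto the flap, then inwards.

>>> step_arm([
  [[-7, 0, 28], 0],
  [[-7, -1, 28], 0],
  [[-6, 0, 26], 0],
  [[0, 0, 0], 0],
])

```text
time_s: 37.48
tcp_pos: [0.4341, 0.0134, 0.2024]
eef_rot: [-177.1, -12.5, -13.2]
contact_force: [-0.2, -0.5, -0.9]
gripper_width: 0.0135
```

```bash
python3 - <<'E'
from h import *
print(binpin(),tilt(cap("wrist")),r.get_state()["contact_force"],r.get_state()["eef_rot"]); topin(-134,206)
c=cap("side");cv2.imwrite("pics/m2s.png",cv2.resize(c["img"][110:270,200:400,::-1],(760,608)))
E
```

```text
[-166.7    3.4  220.8] (np.int64(2858), array([0.442, 0.01 , 0.221]), array([-0.751,  0.136,  0.646]), np.float64(17.719162233327815)) [ 0.03276058 -0.35206747 -0.19626047] [-177.05641095  -12.6227951   -13.20824842]
1 x [27.7  5.  22.5]
```

View pics/m2s.png

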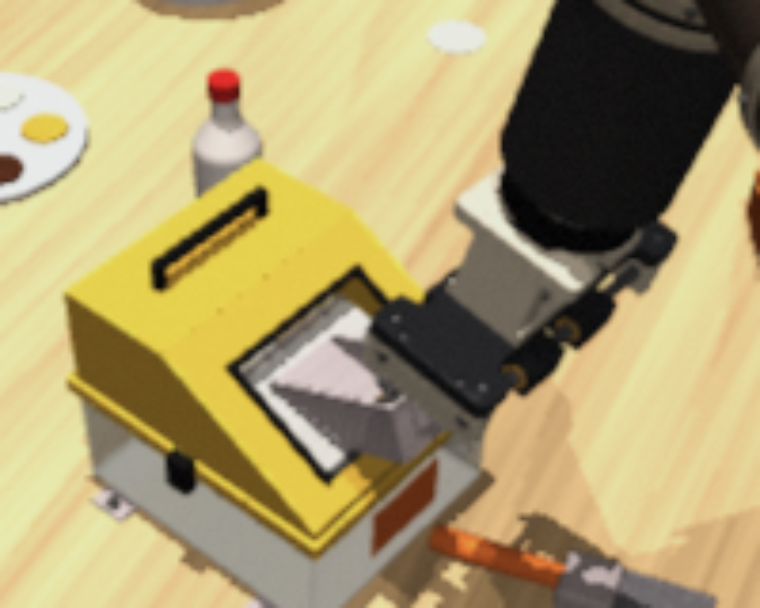

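>>> step_arm([
  [[10, 2, 7], 0],
  [[10, 2, 7], 0],
  [[8, 1, 7], 0],
  [[0, 0, 0], 0],
  [[0, 0, 0], 0],
  [[0, 0, 0], 0],
])

```text
time_s: 38.33
tcp_pos: [0.4654, 0.0031, 0.1895]
eef_rot: [-177.0, -12.7, -13.2]
contact_force: [1.6, -0.9, 0.4]
gripper_width: 0.0137
```

```bash
python3 - <<'E'
from h import *
print(binpin(),tilt(cap("wrist")),r.get_state()["contact_force"],r.get_state()["eef_rot"])
c=cap("side");cv2.imwrite("pics/m3s.png",cv2.resize(c["img"][110:270,200:400,::-1],(760,608)))
for a in((-105,235),(-60,255),(-15,256)): topin(*a)
E
```

```text
[-134.     0.3  207.9] (np.int64(2880), array([ 0.473, -0.   ,  0.209]), array([-0.752,  0.137,  0.644]), np.float64(17.62340589463132)) [ 2.57544937 -1.45797465  0.5479928 ] [-176.95653207  -12.69660329  -13.22629672]
1 x [ 34.2  -0.9 -20.1]
3 x [27.5 -0.6 -9.9]
4 x [31.7 -0.4 -5.2]
```

View pics/m3s.png

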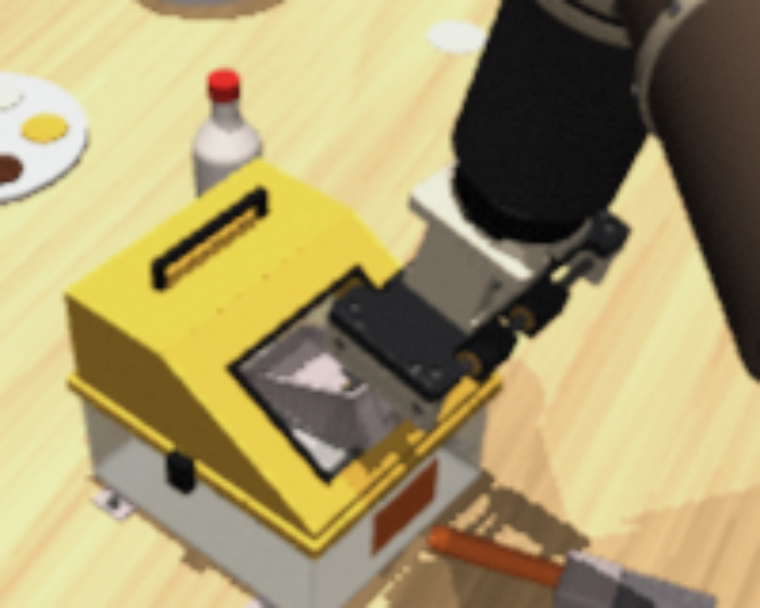

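The flap is well open with the lip inside. I'll loosen the grip so the cup swings lip-down while the handle goes up and in.

>>> step_arm([
  [[14, 0, -9], 0],
  [[14, 0, -9], 0],
  [[13, 0, -8], 0],
  [[14, 0, -2], 0],
  [[14, 0, -2], 0],
  [[14, 0, -2], 0],
  [[0, 0, 0], 0],
], grip_force=6)

```text
time_s: 39.3
tcp_pos: [0.5379, -0.0158, 0.2385]
eef_rot: [-177.0, -12.7, -13.3]
contact_force: [-0.0, 0.1, -1.5]
gripper_width: 0.0143
```

```bash
python3 - <<'E'
from h import *
c=cap("wrist");print(binpin(),tilt(c),r.get_state()["contact_force"],r.get_state()["gripper_width"]); cv2.imwrite("pics/m4.png",cv2.resize(c["img"][100:330,130:430,::-1],(600,460)))
c=cap("side");cv2.imwrite("pics/m4s.png",cv2.resize(c["img"][110:270,200:400,::-1],(760,608)))
E
```

```text
[-59.5  -1.9 256.8] (np.int64(1783), array([ 0.538, -0.017,  0.255]), array([-0.45 ,  0.053,  0.891]), np.float64(40.55053225922395)) [ 1.25561956 -0.71568664 -1.85504508] 0.013959124007110215
```

View pics/m4.png

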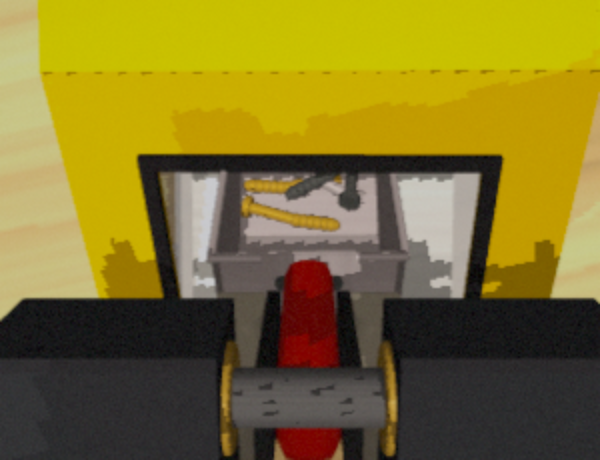

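View pics/m4s.png

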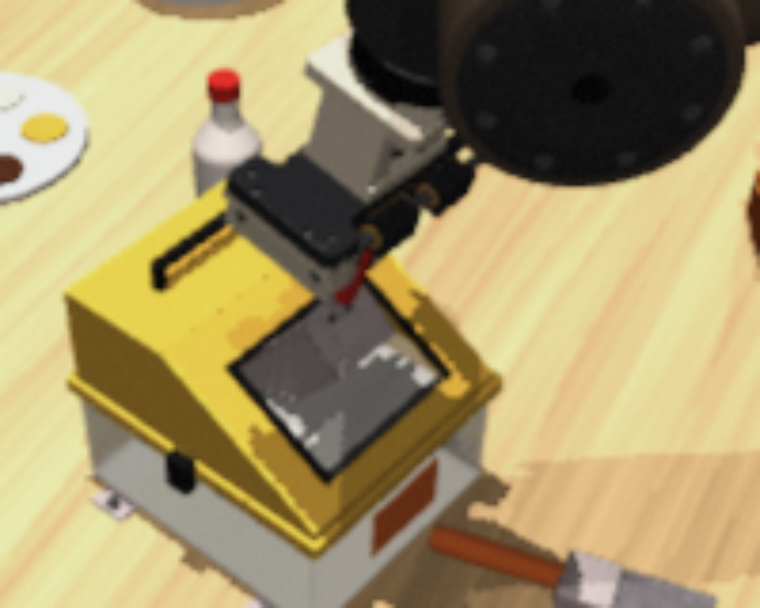

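It's swinging as planned, with the screws sliding towards the lip inside. Pushing the handle on, so the rim leans on the port's upper edge.

>>> step_arm([
  [[15, 0, 3], 0],
  [[15, 0, 3], 0],
  [[15, 0, 3], 0],
  [[0, 0, 0], 0],
  [[0, 0, 0], 0],
])

```text
time_s: 40.02
tcp_pos: [0.5822, -0.0256, 0.2398]
eef_rot: [-177.0, -12.7, -13.3]
contact_force: [1.1, 0.2, -0.5]
gripper_width: 0.0136
```

```bash
python3 - <<'E'
from h import *
c=cap("wrist");print(binpin(),tilt(c),r.get_state()["contact_force"],r.get_state()["gripper_width"]); cv2.imwrite("pics/m5.png",cv2.resize(c["img"][100:330,130:430,::-1],(600,460)))
c=cap("side");cv2.imwrite("pics/m5s.png",cv2.resize(c["img"][110:270,200:400,::-1],(760,608)))
E
```

```text
[-13.9  -1.7 258.3] (np.int64(777), array([ 0.574, -0.026,  0.265]), array([-0.202, -0.005,  0.979]), np.float64(55.85761045691018)) [ 1.05850835  0.16078615 -0.93732035] 0.013877745816943765
```

View pics/m5.png

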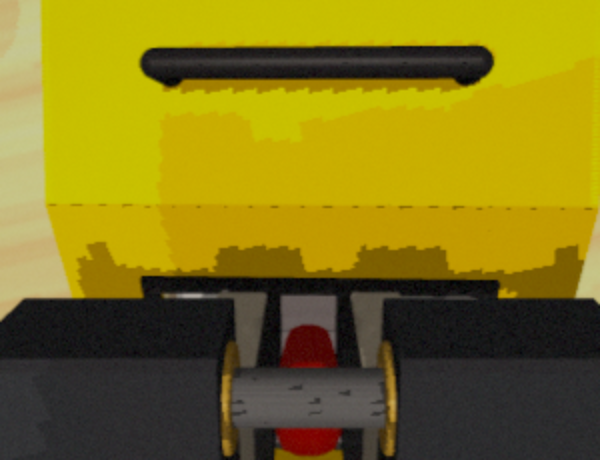

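View pics/m5s.png

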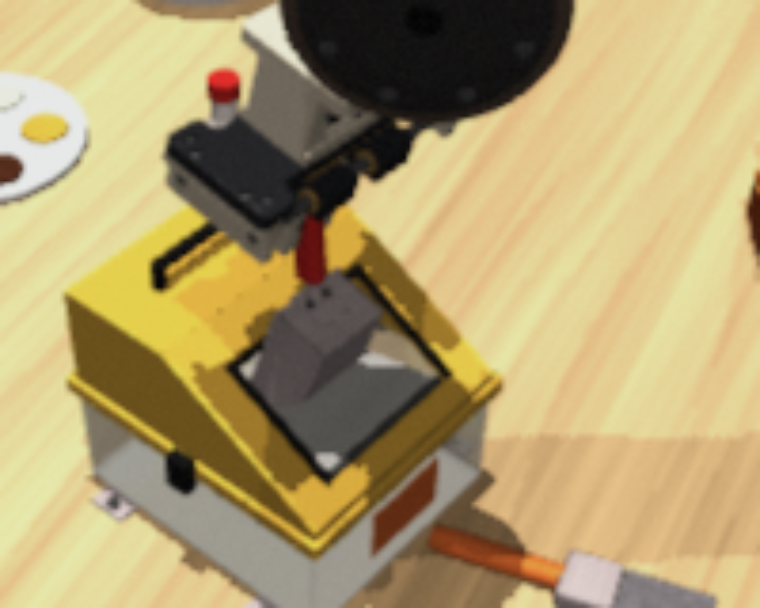

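>>> step_arm([
  [[12, 0, 1], 0],
  [[0, 0, 0], 0],
  [[-8, 0, 0], 0],
  [[8, 0, 0], 0],
  [[0, 0, 0], 0],
])

```text
time_s: 40.75
tcp_pos: [0.5932, -0.0284, 0.2411]
eef_rot: [-177.0, -12.6, -13.2]
contact_force: [-2.3, 0.8, -2.6]
gripper_width: 0.0136
```

```bash
python3 - <<'E'
from h import *
print(binpin(),r.get_state()["contact_force"])
c=cap("scene");cv2.imwrite("pics/m6.png",cv2.resize(c["img"][160:290,230:370,::-1],(640,594),interpolation=cv2.INTER_CUBIC))
c=cap("side");cv2.imwrite("pics/m6s.png",cv2.resize(c["img"][150:280,215:345,::-1],(600,600),interpolation=cv2.INTER_CUBIC))
E
```

```text
[ -2.4  -1.9 259.4] [-2.30984397  0.78745253 -2.59131677]
```

View pics/m6.png

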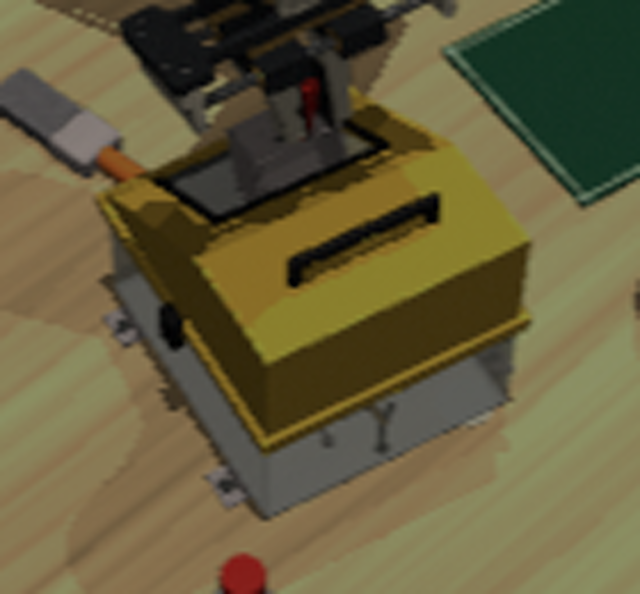

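View pics/m6s.png

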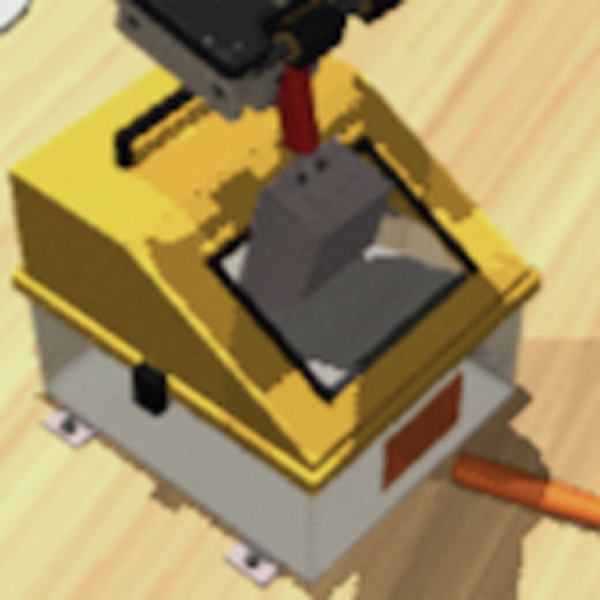

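Screws show through the bin's rear wall at about (330-390, 430). The cup is steeper than 70°. I'll draw it back and up, then look in.

>>> step_arm([
  [[0, 0, 0], 0],
  [[-30, 0, -8], 0],
  [[-30, 0, -8], 0],
  [[-30, 0, -8], 0],
  [[6, 0, -27], 0],
  [[6, 0, -27], 0],
  [[7, 0, -30], 0],
  [[0, 0, 0], 0],
])

```text
time_s: 41.85
tcp_pos: [0.5033, -0.0122, 0.3344]
eef_rot: [-176.8, -13.0, -13.3]
contact_force: [0.1, -0.3, -2.5]
gripper_width: 0.0141
```

```bash
python3 - <<'E'
from h import *
c=cap("wrist");print(binpin(),tilt(c),r.get_state()["contact_force"],r.get_state()["gripper_width"]); cv2.imwrite("pics/m7.png",cv2.resize(c["img"][60:330,110:450,::-1],(680,540)))
c=cap("side");cv2.imwrite("pics/m7s.png",cv2.resize(c["img"][90:290,180:420,::-1],(720,600)))
E
```

```text
[-94.6  -6.5 350.7] (np.int64(1699), array([ 0.501, -0.013,  0.346]), array([-0.472,  0.058,  0.88 ]), np.float64(39.118064504994095)) [-0.19469438 -0.15791696 -1.88480344] 0.013891342320690028
```

View pics/m7.png

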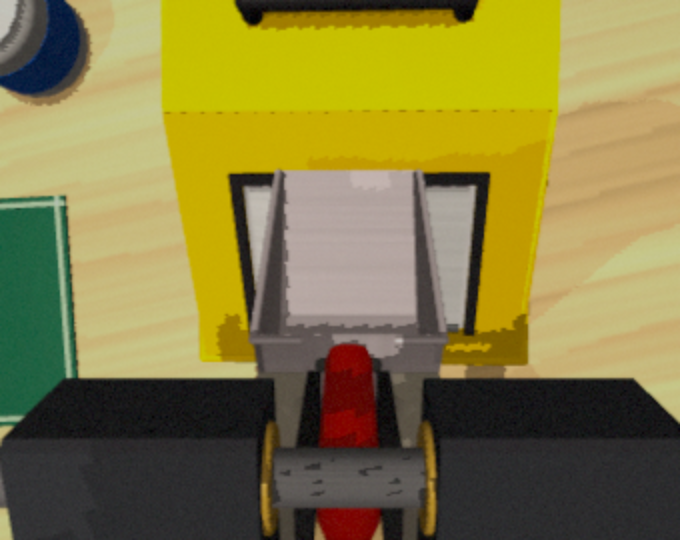

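View pics/m7s.png

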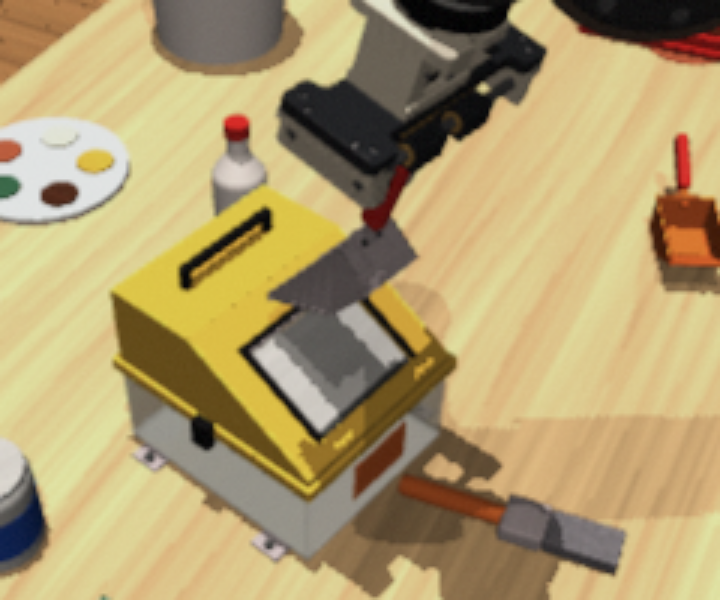

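The cup is empty, the flap is shut, and nothing lies on it. Next is the mat, whose centre is (0.566, 0.307).

```bash
python3 - <<'E'
from h import *
seg([.54,.17,.334],[.57,.304,.19],step=48)
E
```

```text
4 x [ -1.  -46.6   1.6]
5 x [ -6.6 -25.9  29.5]
```

>>> step_arm([
  [[-1, -47, 2], 0],
  [[-1, -47, 2], 0],
  [[-1, -47, 2], 0],
  [[-1, -46, 2], 0],
  [[-7, -26, 29], 0],
  [[-7, -26, 29], 0],
  [[-7, -26, 29], 0],
  [[-6, -26, 30], 0],
  [[-6, -26, 30], 0],
  [[0, 0, 0], -8],
  [[0, 0, 0], -8],
  [[0, 0, 0], 0],
], grip_force=30)

```text
time_s: 43.45
tcp_pos: [0.5699, 0.3046, 0.1869]
eef_rot: [179.3, -12.9, 3.1]
contact_force: [-0.3, -0.5, -2.1]
gripper_width: 0.0138
```

```bash
python3 - <<'E'
from h import *
s=r.get_state(); c=cap("wrist");print(s["tcp_pos"],s["eef_rot"],tilt(c)); cv2.imwrite("pics/n1.png",cv2.resize(c["img"][:,:,::-1],(560,420)))
c=cap("scene");cv2.imwrite("pics/n1s.png",cv2.resize(c["img"][80:250,280:450,::-1],(600,600)))
seg([.570,.304,.135])
E
```

```text
[0.56992475 0.30462016 0.18687597] [179.30052878 -12.92446286   3.13695566] (np.int64(1714), array([0.567, 0.304, 0.199]), array([-0.472, -0.012,  0.881]), np.float64(39.30069570762062))
1 x [-11.9   0.1  51.2]
```

View pics/n1.png

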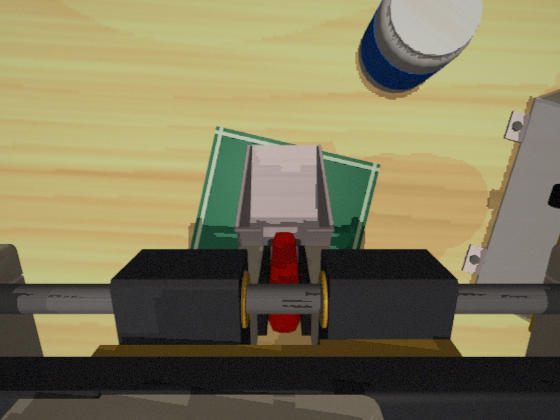

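View pics/n1s.png

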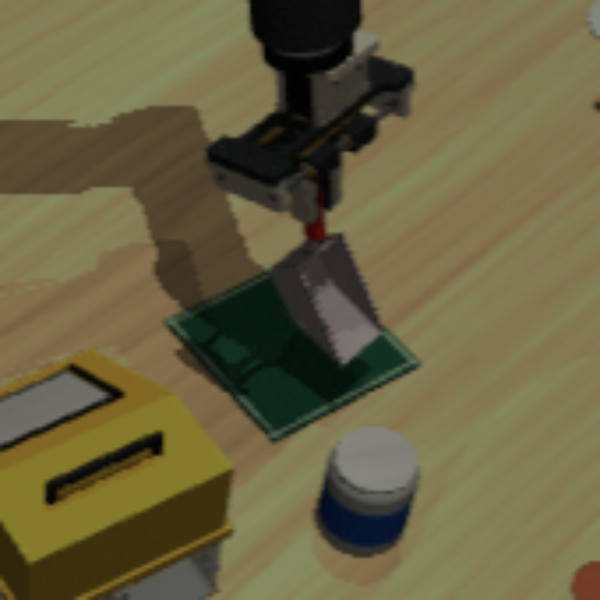

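>>> step_arm([
  [[-3, 0, 15], 0],
  [[-4, 0, 15], 0],
  [[-3, 0, 14], 0],
  [[-3, 0, 10], 0],
  [[-1, 0, 5], 0],
  [[-8, 0, 5], 0],
  [[-8, 0, 5], 0],
  [[-9, 0, 4], 0],
  [[-8, 0, 4], 0],
  [[-9, 0, 4], 0],
  [[-8, 0, 4], 0],
  [[-9, 0, 4], 0],
  [[-8, 0, 4], 0],
  [[-9, 0, 3], 0],
], grip_force=12)

```text
time_s: 45.3
tcp_pos: [0.5039, 0.3002, 0.0741]
eef_rot: [179.4, -13.0, 3.2]
contact_force: [1.1, 0.0, 0.6]
gripper_width: 0.0136
```

```bash
python3 - <<'E'
from h import *
s=r.get_state(); c=cap("wrist");print(s["tcp_pos"],s["contact_force"],tilt(c)); cv2.imwrite("pics/n2.png",cv2.resize(c["img"][:,:,::-1],(560,420)))
E
```

```text
[0.50394301 0.3002423  0.07407332] [1.12988184 0.01863712 0.55682084] (np.int64(2844), array([0.508, 0.3  , 0.089]), array([-0.817, -0.036,  0.575]), np.float64(12.597741110543843))
```

View pics/n2.png

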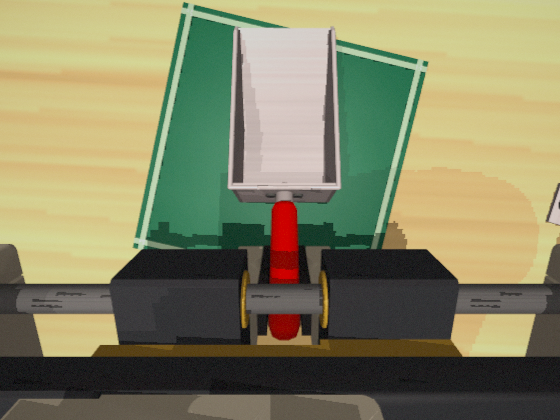

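>>> step_arm([
  [[-5, 0, 5], 0],
  [[-5, 0, 5], 0],
  [[-5, 0, 5], 0],
  [[-5, 0, 6], 0],
  [[-5, 0, 5], 0],
  [[0, 0, 0], 0],
])

```text
time_s: 46.1
tcp_pos: [0.4857, 0.2988, 0.043]
eef_rot: [179.3, -13.0, 3.2]
contact_force: [-0.0, 0.4, -1.1]
gripper_width: 0.014
```

```bash
python3 - <<'E'
from h import *
s=r.get_state(); c=cap("wrist");P=c["P"];H=c["hsv"];print(s["tcp_pos"],s["contact_force"],tilt(c))
k=(P[...,0]>.5)&(P[...,0]<.7)&(P[...,1]>.24)&(P[...,1]<.37)&(P[...,2]>.012)&(P[...,2]<.06)&(H[...,1]<70)
b=cv2.minAreaRect((P[k][:,:2]*1000).astype(np.float32));print("cup",b, P[k][:,2].max())
E
```

```text
[0.48565809 0.29881434 0.04304702] [-0.00753921  0.3875265  -1.09185054] (np.int64(3105), array([0.492, 0.299, 0.06 ]), array([-0.964, -0.047,  0.263]), np.float64(-7.274066353919443))
cup ((569.2685546875, 302.86431884765625), (103.73159790039062, 65.05426788330078), 3.1797266006469727) 0.055616465395848524
```

It's tipped back 7° and floating slightly, with the handle already at its standing height. Loosening the grip will let the cup settle flat.

>>> step_arm([
  [[0, 0, 0], 0],
  [[0, 0, 0], 0],
  [[0, 0, 0], 0],
], grip_force=7.5)

```text
time_s: 46.52
tcp_pos: [0.4859, 0.2987, 0.0435]
eef_rot: [179.3, -13.0, 3.2]
contact_force: [-0.5, -0.1, 0.0]
gripper_width: 0.0135
```

```bash
python3 -c "
from h import *
print(tilt(cap('wrist')),r.get_state()['contact_force'])"
```

```text
(np.int64(3101), array([0.492, 0.299, 0.061]), array([-0.963, -0.045,  0.266]), np.float64(-7.055076057022049)) [-0.03289753  0.45930317 -1.20363518]
```

>>> step_arm([
  [[0, 0, 0], 0],
  [[0, 0, 0], 0],
  [[0, 0, 0], 0],
], grip_force=4)

```text
time_s: 46.95
tcp_pos: [0.4859, 0.2988, 0.0436]
eef_rot: [179.4, -13.0, 3.2]
contact_force: [0.8, -0.4, -0.9]
gripper_width: 0.0144
```

```bash
python3 -c "
from h import *
print(tilt(cap('wrist')),r.get_state()['contact_force'])"
```

```text
(np.int64(3115), array([0.492, 0.299, 0.061]), array([-0.961, -0.046,  0.272]), np.float64(-6.6994135797638865)) [ 0.65257276  0.45240109 -0.08287698]
```

```bash
python3 - <<'E'
from h import *
c=cap("side");cv2.imwrite("pics/n3s.png",cv2.resize(c["img"][240:420,110:330,::-1],(730,600)))
c=cap("wrist");cv2.imwrite("pics/n3.png",c["img"][:,:,::-1])
P=c["P"];H=c["hsv"];m=(P[...,0]>.5)&(P[...,0]<.67)&(abs(P[...,1]-.302)<.036)&(H[...,1]<70)&(P[...,2]>.006)
for a,b in((.50,.52),(.52,.53),(.53,.54),(.55,.56),(.6,.61),(.62,.63)):
    q=P[m&(P[...,0]>a)&(P[...,0]<b)]; print(a,len(q),np.percentile(q[:,2],[2,50,98]).round(4) if len(q) else "")
E
```

```text
0.5 8975 [0.1213 0.1348 0.1396]
0.52 358 [0.0378 0.0447 0.0476]
0.53 1728 [0.0121 0.0449 0.0479]
0.55 2183 [0.0062 0.0078 0.0485]
0.6 3266 [0.0211 0.0268 0.0534]
0.62 366 [0.036  0.0383 0.0401]
```

View pics/n3s.png

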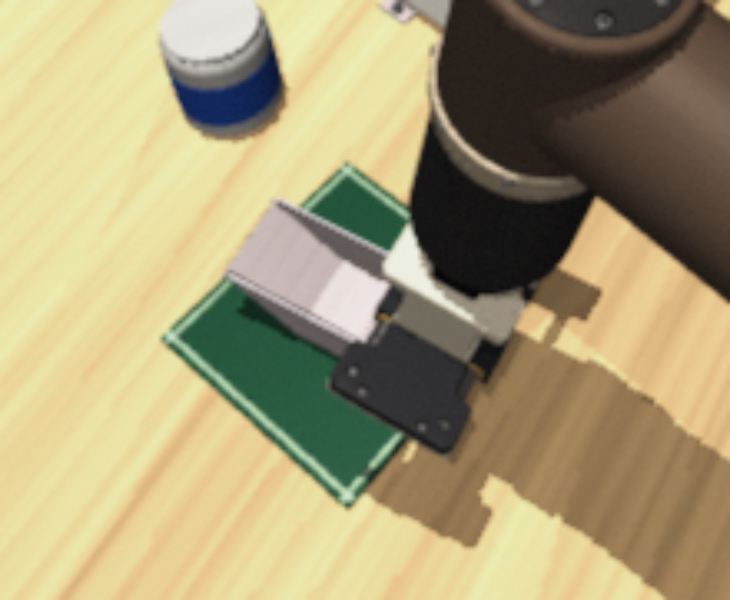

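View pics/n3.png

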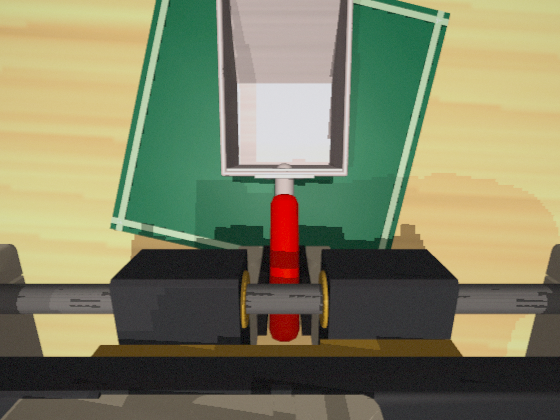

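The back edge rests on the mat and the front is up about 6 mm. Easing the handle up slightly with the weakest grip should bring it level.

>>> step_arm([
  [[0, 0, -2], 0],
  [[1, 0, -3], 0],
  [[1, 0, -2], 0],
  [[0, 0, 0], 0],
], grip_force=3)

```text
time_s: 47.6
tcp_pos: [0.4863, 0.2991, 0.0511]
eef_rot: [179.4, -13.0, 3.2]
contact_force: [-0.9, -2.2, 0.4]
gripper_width: 0.014
```

```bash
python3 -c "
from h import *
print(tilt(cap('wrist')),r.get_state()['contact_force'])"
```

```text
(np.int64(3031), array([0.492, 0.299, 0.068]), array([-0.92 , -0.044,  0.388]), np.float64(0.35756397557939934)) [-1.47800241 -0.08569011  0.10190507]
```

```bash
python3 - <<'E'
from h import *
c=cap("wrist")
P=c["P"];H=c["hsv"];m=(P[...,0]>.5)&(P[...,0]<.67)&(abs(P[...,1]-.302)<.036)&(H[...,1]<70)&(P[...,2]>.004)&(P[...,2]<.08)
for a,b in((.53,.54),(.55,.56),(.56,.57),(.6,.61),(.62,.63)):
    q=P[m&(P[...,0]>a)&(P[...,0]<b)]; print(a,len(q),np.percentile(q[:,2],[2,50,98]).round(4) if len(q) else "")
E
```

```text
0.53 1732 [0.0046 0.0442 0.0486]
0.55 1964 [0.0044 0.0059 0.0462]
0.56 1949 [0.0042 0.0059 0.046 ]
0.6 2571 [0.0162 0.0208 0.0447]
0.62 2186 [0.0287 0.0322 0.0433]
```

The base interior now reads 5.9 mm (mat 3 + sheet 2.5) and the rim 45 mm, so the cup is standing flat. Opening and retreating straight along the tool.

>>> step_arm([
  [[0, 0, 0], 0],
  [[0, 0, 0], 0],
  [[0, 0, 0], 0],
  [[0, 0, 0], 0],
  [[0, 0, -15], 0],
  [[0, 0, -40], 0],
  [[0, 0, -50], 0],
  [[0, 0, -50], 0],
  [[-40, 0, -20], 0],
  [[0, 0, 0], 0],
], gripper=0.5)

```text
time_s: 48.95
tcp_pos: [0.4066, 0.2968, 0.2138]
eef_rot: [179.5, -13.1, 3.2]
contact_force: [0.5, -0.9, 0.3]
gripper_width: 0.0438
```

```bash
python3 - <<'E'
from h import *
s=r.get_state();print(s["tcp_pos"],s["gripper_width"])
c=cap("wrist");P=c["P"];H=c["hsv"];cv2.imwrite("pics/o1.png",c["img"][:,:,::-1])
k=(P[...,0]>.49)&(P[...,0]<.7)&(P[...,1]>.24)&(P[...,1]<.37)&(P[...,2]>.01)&(P[...,2]<.06)&(H[...,1]<70)
b=cv2.minAreaRect((P[k][:,:2]*1000).astype(np.float32));print("cup",b,np.percentile(P[k][:,2],98))
hm=((H[...,0]<4)|(H[...,0]>176))&(H[...,1]>170)&(H[...,2]>60)&(P[...,2]<.1)&(P[...,1]>.2); q=P[hm];m0=q.mean(0);v=np.linalg.svd(q-m0)[2][0];print("handle",m0,v)
g=(H[...,0]>50)&(H[...,0]<95)&(H[...,1]>100)&(P[...,2]<.02); print("mat",cv2.minAreaRect((P[g][:,:2]*1000).astype(np.float32)))
for n in("scene","side"):
    c=cap(n);cv2.imwrite(f"pics/o{n}.png",c["img"][:,:,::-1])
s=cap("scene")["img"]; cv2.imwrite("pics/obin.png",cv2.resize(s[160:290,230:420,::-1],(780,534),interpolation=cv2.INTER_CUBIC))
E
```

```text
[0.40656742 0.29682253 0.21384988] 0.04380492003484564
cup ((578.9331665039062, 303.0450744628906), (113.70890045166016, 64.58200073242188), 2.988213300704956) 0.046531009254364604
handle [0.48552971 0.2983574  0.06824193] [-0.92966852 -0.04092044  0.3661174 ]
mat ((566.4346923828125, 305.9412841796875), (179.0018310546875, 179.5614013671875), 79.8932876586914)
```

View pics/o1.png

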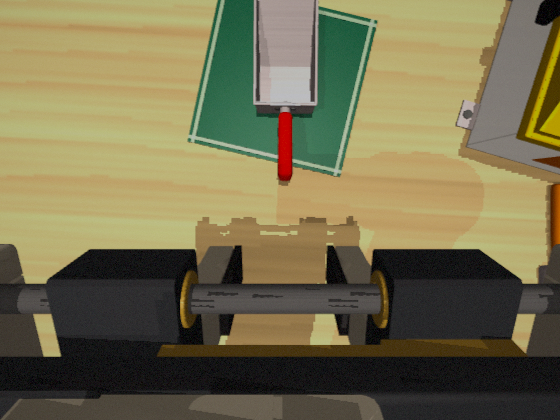

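View pics/obin.png

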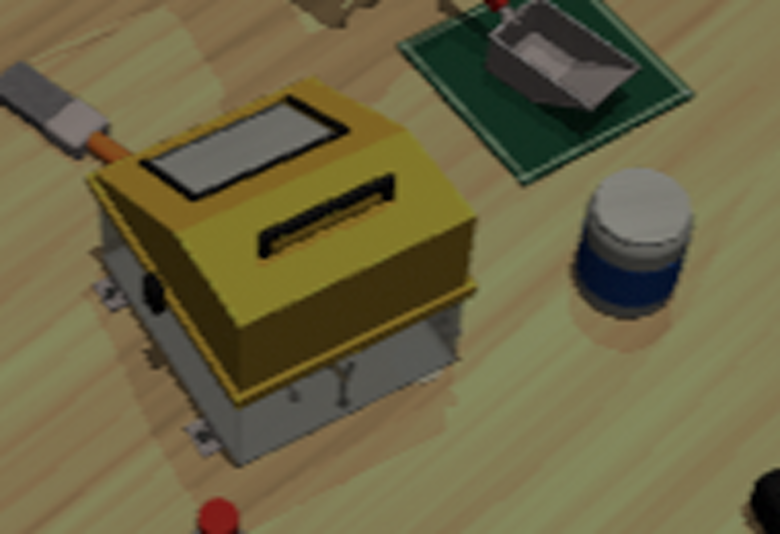

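View pics/oside.png

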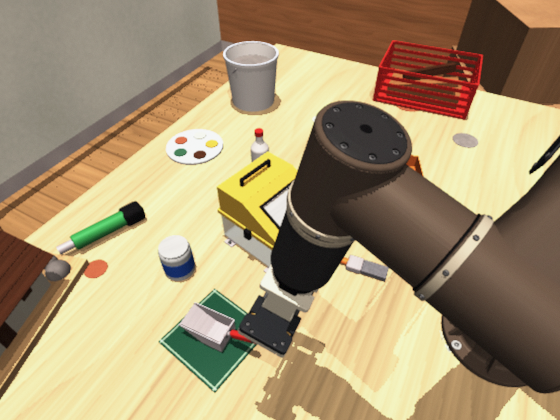

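The cup stands upright at the mat's centre and is empty, the flap is shut, and no screws lie outside the bin. Handing in.

```bash
python3 -c "
from plant import close_job
print(close_job())"
```

```text
the job is handed in; nothing more can be done
None
```

I tipped all five bent screws into the sharps bin and stood the empty cup on the green mat, then handed the job in at about 49 s of the 72 s allowed. The hand-in reports no verdict.

**How it went:**
- **Tipping:** The moves can't tilt the tool, so I loosened the grip and let the cup swing down on its handle. Inside the port, its rim leaned on the port's upper edge and tipped it past 70°. The flap was opened by the cup alone.
- **Spill:** My first test of this, over open bench, tipped the cup too far and all five screws slid out. Two gather-and-pinch attempts failed: the jaws passed over the screws once, and two screws popped out once. I then put all five back in the cup and carried on.

**Last checks:**
- **Flap:** It looked shut, with nothing lying on it; I did not measure its angle.
- **Cup:** It is empty and let go. It stands level, with its handle within about 1° of nominal. Its origin is about 7 mm from the mat's centre.
- **Screws:** Only some can be made out through the bin's rear wall. That all five are inside, and low enough, I infer from the empty cup and from seeing none on the bench or the flap.
- **Other objects:** The paint can, glue bottle and brush look unmoved in the pictures; I did not measure them.

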